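Open the interlocked steriliser and take out the machine grip

ROBOT

A 6-joint arm with a two-finger parallel gripper is mounted at the origin on a cart in front of the work surface, level with it; the furniture and walls round the work are solid. World frame = base frame: x ahead of the robot, y to its left, z up, the work surface at z = 0. Lengths are in m, angles in rad, forces in N, time in s.
With the tool pointing down it reaches from about 0.375 to 0.9 m from the base axis. Payload 3.1 kg.
Tool frame: the origin (TCP) lies at the very end of the fingers, on their centre line; the grasp point (between the pads) lies 19 mm behind it (robot.hold_point_z is the z of the grasp point in the tool frame, in m); z points along the fingers, y is the direction in which the jaws open and shut (so a half turn about z gives the same grasp; the last joint's range is limited). The gripper opens to 87 mm and grips with 3 to 60 N. Pads are 19 mm wide; open, the fingers measure 117 mm over their backs; the gripper's body (75 mm by 190 mm) begins 51 mm behind the grasp point.
Start: joints at [-1.456, 0.527, 1.433, -0, 1.181, -0.178], TCP at [0.181, -0.598, 0.223] pointing down, gripper open.
Joint ranges: [-3.08, 3.08], [-0.75, 2.2], [0.22, 2.44], [-1.43, 4.57], [0, 2.65], [-2.85, 2.85]. Speed limits (rad/s): [2.79, 2.79, 3.14, 3.14, 3.14, 3.14].

INTERFACE

Orientations are given as a unit quaternion [x, y, z, w].
In Python, from rig import robot, viewer, spotter gives the robot as it stands.
- The arm moves only by the shell command python3 -m crank 'ROWS' [FORCE]. ROWS is text: rows parted by semicolons, each of 7 numbers parted by spaces: the turn, a rotation vector about the tool's x, y, z in units of 5 degrees (1.0 is 5 degrees), then the shift along the tool's x, y, z in units of 40 mm (1.0 is 40 mm), then the gripper's target within -1 to 1 (shut at 1, half-way at 0, fully open at -1). A call has 1 to 5 rows; each row shifts and turns the pose as measured when the row begins, along the tool's axes as they then stand; what a row does not reach is not made up. A row lasts 1/8 s, in which the tool goes at most 62.5 mm and 10.7 degrees, less where a joint would pass 70% of its speed; a pose out of reach is approached as far as the arm can. A call is refused whole if a number of a shift passes 1 or a number of a turn 1, either way. A call with a gripper value outside its range is refused whole. The fingers move at their own pace and stop on an object; FORCE is the grip in N (left out, the last holds). Time passes only in rows, so rows that do not move let the fingers close. It gives the time, the measured TCP pose, the force and the opening at its end, in the units of the state.
- robot.get_obs(): the state, without advancing time (a new reading comes with each control period).
- viewer.camera(name): name is "scene" or "top"; returns a dict with "img" (480x640x3 uint8, red, green, blue), "camera_matrix" (3x3 intrinsics, pixels), "distortion" ([k1, k2, p1, p2, k3] as OpenCV has them; the pictures are not rectified), "xyz" and "attitude" of the camera in the world. Camera axes: x right, y down, z forward; pixel columns grow to the right and rows downward; lengths in m; the calibration is good to about 2 mm. A picture is of the moment at which its call begins. There is no depth.
- robot.hand_in(): hands the job in, once; it reports no verdict.
Trained networks look in a picture, given as the dict that the camera call returned (one of the last four; its "shot" number tells which), for a name from the list of things; names that differ only in an ending like _2 or _b are one class to them, and where a whole thing is asked for, a point or a joint stands for the part that bears it (a point fixed in the world has none). Each returns a list of dicts, best first, with "score" (0 to 1); they miss things now and then, are a little off and sometimes report something else, mostly with a low value. They report only what shows in the picture. A call takes as long as a camera call.
- spotter.boxes_of(name, picture): "at" ([x, y, z] in m, in the coordinates of the camera as it stood for that picture, good to about 4 mm: the middle of the surface that is visible of it).
The state is a dict: "time": time; "q": joint angles; "joint_velocities": joint speeds; "joint_torque": joint torques, N m; "position": TCP position; "tool_rot": TCP orientation; "ft_force": force on the tool from outside, world axes, zero at the start; "moment": the same for the moment, N m; "grip_width": finger opening in m.
Only numpy, scipy, OpenCV 4.12 (cv2) and the standard library are available. Lean on these libraries where they do the work, as an engineer would, in place of code of your own. Each camera call takes 0.05 s, during which the arm holds its last target.

TASK

The steriliser has finished: turn its heater lever right over to off, then its vent lever right over to open, then its clamp lever right over so that the sprung lid comes up; an interlock keeps each lever blocked until the one before it is right over. Then take the knurled machine grip out of the steriliser's tray, leaving the other instruments in the tray, and lay it gently in the steel instrument dish without knocking over the soap bottle.

Things in the scene. Friction and masses are not known exactly. Their poses are not given: they have to be found in the camera images.
- steriliser: Bench steriliser, a white case 320 mm wide (y), 323 mm deep (x), fixed to the bench. Origin: on the bench under the middle of its width; x points to its back, y to the robot's left, z up. In this frame: front face x = -168 mm; three upright lever spindles on the front ledge (80 mm up) at x = -115, y = +90 (heater), +15 (vent), -60 mm (clamp). Dark steel locking quadrants lie under the levers.
- tray_floor (a point): Middle of the flat perforated tray floor inside the steriliser (62 mm above the bench; x = +35 mm in the steriliser frame, same axes). The chamber round it is open on top once the lid is up: inside 190 mm (x) by 290 mm (y), its rim 38 mm above the tray floor; its front wall is 12 mm thick.
- heater_lever (a joint): Heater lever, leftmost (straight post as knob). 0 = on: the bar points to the front right (between the case's -x and -y). Grows clockwise seen from above; stop at 1.57 = off: front left (between -x and +y). Starts at 0 to 0.45. Free to turn while the vent is at 0. Levers stay where they are left and turn stiffly: about 2 N at the knob, about 3 N for the clamp.
- vent_lever (a joint): Vent lever, middle one (barrel-shaped knob). 0 = shut (front right); grows clockwise seen from above; stop at 1.57 = open (front left). Starts at 0. Blocked after about 0.04 by the heater's quadrant until the heater lever is past about 1.1.
- clamp_lever (a joint): Clamp lever, rightmost and 10 mm longer (thickest knob); its nose holds down the lid's tongue. 0 = clamped (front right); grows clockwise seen from above; stop at 1.57 = released (front left). Starts at 0. Blocked after about 0.04 until the vent lever is past about 1.1. The lid comes free at about 1.0.
- lid (a joint): Lid, hinged along y at the back of the chamber (x = +145, z = 102 mm in the steriliser frame). 0 = shut. Let go by the clamp, its spring lifts it in about 2 s (3 N at the front edge) to its stop at 1.0 rad, where it stays, leaning over the back half of the chamber, so the tray is reached only with the tool tilted, wrist back toward the robot.
- lid_edge (a point): Middle of the lid's front edge. Shut: 109 mm above the bench and x = -76 mm in the steriliser frame (the handle on the lid reaches 144 mm up). Up: about 180 mm higher and 107 mm further back, above the tray.
- heater_lever_axis (a point): On the heater lever's upright spindle, 99.5 mm above the bench, at the height of the lever bars.
- heater_lever_knob (a point): Middle of the heater knob's gripping part, 55 mm from the spindle, 127 mm above the bench. Knob: upright black round post 18 mm thick standing on the end of the bar, 104 to 148 mm above the bench; the bar (12 mm wide) reaches up to 103 mm. Moves with the lever. Neighbouring knobs stay 75 mm apart if the levers are thrown in order.
- vent_lever_axis (a point): On the vent lever's upright spindle, 99.5 mm above the bench.
- vent_lever_knob (a point): Middle of the vent knob's gripping part, 55 mm from the spindle, 127 mm above the bench; 18 mm thick, same heights as the heater knob.
- clamp_lever_axis (a point): On the clamp lever's upright spindle, 99.5 mm above the bench.
- clamp_lever_knob (a point): Middle of the clamp knob's gripping part, 65 mm from the spindle, 127 mm above the bench; 18 to 21 mm thick, same heights as the heater knob.
- grip_center (a point): Centre of the machine grip to be taken out: a short thick knurled steel tube with a narrower end, 21 mm thick, 62 mm long, 40 to 85 g, lying in the tray, centre 10.5 mm above the tray floor, in any of four lanes. Its length (own y axis) lies within 0.25 rad of the steriliser's x. 35 mm are free on both sides. (A black grip lying on the open bench is not meant.)
- tweezers_center (a point): Middle of the steel tweezers in the tray, 126 x 14 x 9 mm; they stay in the tray.
- stem_center (a point): Middle of a slim steel stem tube in the tray, 100 mm long, 9 mm thick; it stays in the tray.
- tip_center (a point): Middle of a small steel tip in the tray, 48 mm long, 10 mm thick; it stays in the tray.
- dish: Shallow stainless instrument dish fixed to the bench left of the steriliser, open on top, 110 mm (its x) by 150 mm (its y), 18 mm high, walls and floor 3 mm. Origin: underside, middle; z up.
- bottle_soap: Soap squeeze bottle, 65 x 90 x 234 mm, standing right of the steriliser; origin under its middle, z up. Bystander.

How it is judged:
On the way, in this order (a step that is already met when the one before it is completed fails the run):
1. the heater lever is right over to off while the vent is still shut (value of joint heater_lever above 1.4 rad and value of joint vent_lever below 0.2 rad), for 0.1 s.
2. the vent lever is right over to open, the heater still off and the lid still down (value of joint each of heater_lever, vent_lever above 1.4 rad and value of joint lid below 0.1 rad), for 0.1 s.
3. the clamp lever is right over and the lid has come up (value of joint each of heater_lever, vent_lever, clamp_lever above 1.4 rad and value of joint lid above 0.9 rad), for 0.1 s.
At the end, for the whole second after the job is handed in: Heater, vent and clamp levers each past 1.4 rad (of 1.57), lid up (past 0.9 rad); the machine grip lies flat in the dish (its centre inside the walls and within 19 mm of the dish's underside); tweezers, stem tube and tip still in the tray; soap bottle standing (all of step 3 and x of grip_center in the frame of dish between -0.045 and 0.045 m and y of grip_center in the frame of dish between -0.065 and 0.065 m and z of grip_center in the frame of dish below 0.019 m and z of tweezers_center in the frame of steriliser between 0.055 and 0.09 m and x of tweezers_center in the frame of steriliser between -0.06 and 0.13 m and y of tweezers_center in the frame of steriliser between -0.145 and 0.145 m and z of stem_center in the frame of steriliser between 0.055 and 0.09 m and x of stem_center in the frame of steriliser between -0.06 and 0.13 m and y of stem_center in the frame of steriliser between -0.145 and 0.145 m and z of tip_center in the frame of steriliser between 0.055 and 0.09 m and x of tip_center in the frame of steriliser between -0.06 and 0.13 m and y of tip_center in the frame of steriliser between -0.145 and 0.145 m and angle between bottle_soap's own z axis and vertical below 0.3 rad); the robot touches nothing.
It fails at once if the soap bottle is knocked over (angle between bottle_soap's own z axis and vertical above 0.5 rad).
It fails at once if the grip is dropped or thrown into the dish (faster than 0.8 m/s within 100 mm of the dish's middle, seen from above) (horizontal distance between grip_center and dish below 0.1 m and linear speed of grip_steel above 0.8 m/s).
It also fails if it takes over 67 s, if anything falls off the work surface, if the arm or the gripper's body presses on something with over 40 N, if the wrist force passes 120 N, or if a joint passes its speed limit or range.

## Working session

There is one attempt and no reset: what is moved stays moved. The work goes in short steps, Python scripts to look and compute and a shell command to move; the robot and the scene stay as the last step left them, time stands still between calls to the robot, and variables do not carry over. Pictures are saved under pics/ and viewed, and the job is handed in when it is done.

```bash
ls; mkdir -p pics; cat > h.py <<'E'
import numpy as np, cv2
from scipy.spatial.transform import Rotation as R
from rig import robot, viewer, spotter
def pic(n,f=None):
    p=viewer.camera(n)
    if f: cv2.imwrite('pics/'+f,p['img'][:,:,::-1])
    return p
def att(p):
    a=np.array(p['attitude'],float)
    return a if a.shape==(3,3) else R.from_quat(a).as_matrix()
def w(p,c): return att(p)@np.array(c)+np.array(p['xyz'])
def proj(p,X):
    A=att(p); rv=cv2.Rodrigues(A.T)[0]; t=-A.T@np.array(p['xyz'])
    return cv2.projectPoints(np.array(X,float).reshape(-1,1,3),rv,t,np.array(p['camera_matrix'],float),np.array(p['distortion'],float))[0].reshape(-1,2)
def find(p,n,k=2):
    for b in spotter.boxes_of(n,p)[:k]: print(n,round(b['score'],2),w(p,b['at']).round(4))
def unproj(p,uv,z):
    q=cv2.undistortPoints(np.array(uv,float).reshape(-1,1,2),np.array(p['camera_matrix'],float),np.array(p['distortion'],float)).reshape(-1,2)
    d=att(p)@np.array([q[0,0],q[0,1],1.]); o=np.array(p['xyz']); return o+d*(z-o[2])/d[2]
E
python3 - <<'E'
from h import *
print(robot.get_obs(), robot.hold_point_z)
for c in ['scene','top']:
    p=pic(c,c+'0.png'); print(c,p['xyz'],p['attitude'])
    for n in ['steriliser','heater_lever_knob','vent_lever_knob','clamp_lever_knob','heater_lever','lid','dish','bottle_soap']: find(p,n)
E
```

```text
pics
{'time': 0.0, 'q': array([-1.45548151e+00,  5.28480411e-01,  1.43390532e+00, -4.15058802e-05,
        1.18141785e+00, -1.78497535e-01]), 'joint_velocities': array([-0.00220656, -0.00086597,  0.0009645 ,  0.00107743,  0.00136567,
        0.00201772]), 'joint_torque': array([ 2.25302065e-04, -4.40041888e+01, -1.76591921e+01,  6.31152629e-02,
        5.82246878e-02, -1.59925512e-04]), 'position': array([ 0.18093325, -0.59745941,  0.22156194]), 'tool_rot': array([ 9.89226920e-01,  1.46386062e-01,  1.57360771e-05, -1.10551730e-03]), 'ft_force': array([-0.24624618,  0.27729921, -0.92335007]), 'moment': array([-0.00984599, -0.03932304, -0.01201565]), 'grip_width': 0.08668452068664156} -0.0187
scene [-0.06463948  0.72410392  0.58268159] [-0.306591    0.78678822 -0.5028165   0.18477507]
steriliser 0.55 [0.5336 0.0589 0.0975]
heater_lever_knob 0.89 [0.4605 0.0648 0.1012]
vent_lever_knob 0.81 [ 0.4513 -0.0161  0.1045]
clamp_lever_knob 0.73 [ 0.4395 -0.0952  0.1051]
heater_lever 0.93 [0.4618 0.0694 0.0982]
lid 0.9 [0.6069 0.0293 0.1222]
dish 0.62 [0.4339 0.3384 0.0037]
bottle_soap 0.89 [ 0.6607 -0.3852  0.1023]
bottle_soap 0.2 [ 0.4365 -0.0981  0.1053]
top [ 0.40963858 -0.01946271  1.55777658] [ 0.70853886 -0.70287338  0.04954004 -0.03856786]
steriliser 0.8 [ 0.5858 -0.0082  0.1224]
heater_lever_knob 0.59 [0.4774 0.06   0.1051]
vent_lever_knob 0.6 [ 0.4734 -0.0111  0.1029]
clamp_lever_knob 0.69 [ 0.4703 -0.0804  0.1054]
clamp_lever_knob 0.5 [ 0.4712 -0.0105  0.1045]
heater_lever 0.64 [0.481  0.0638 0.103 ]
lid 0.71 [ 0.6302 -0.0094  0.1266]
dish 0.65 [0.4283 0.3356 0.0025]
dish 0.58 [0.4816 0.0636 0.0997]
bottle_soap 0.98 [ 0.657  -0.4027  0.1453]
```

View pics/scene0.png

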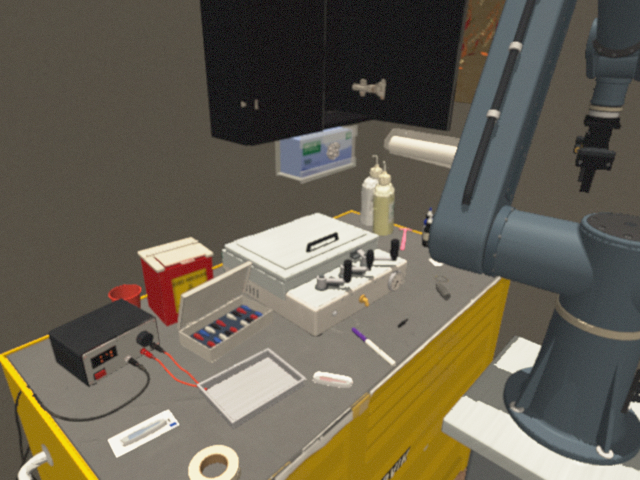

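View pics/top0.png

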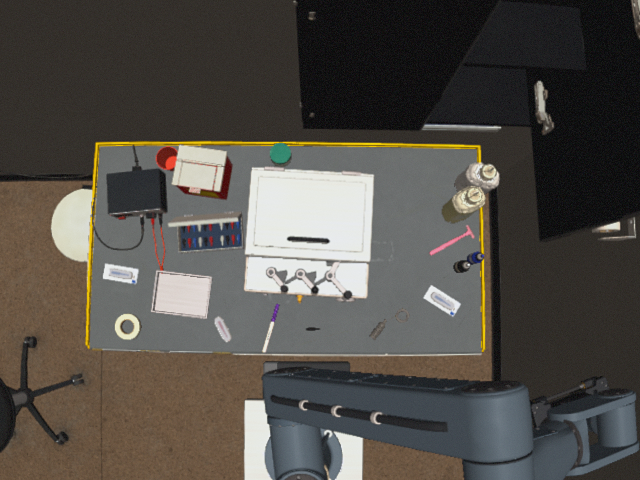

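The scene shows the steriliser with its three levers in front, bar knobs pointing front right. The dish is left of it at about (180,295) in top, and the soap bottle is at the back right. I'll zoom in for the pose.

```bash
python3 - <<'E'
import cv2
a=cv2.imread('pics/top0.png')[155:315,235:395]; cv2.imwrite('pics/topz.png',cv2.resize(a,(800,800)[:2],interpolation=cv2.INTER_CUBIC)[:600] if 0 else cv2.resize(a,(600,600),interpolation=cv2.INTER_CUBIC))
a=cv2.imread('pics/scene0.png')[205:345,215:415]; cv2.imwrite('pics/scz.png',cv2.resize(a,(800,560),interpolation=cv2.INTER_CUBIC))
E
```

```text
(no output)
```

View pics/topz.png

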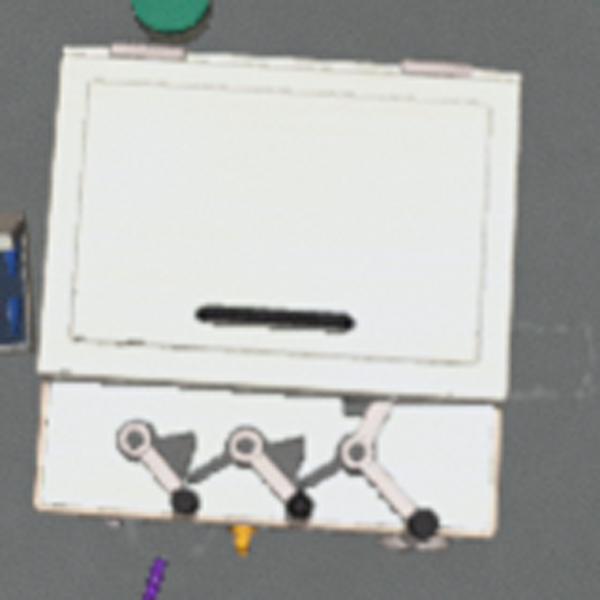

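View pics/scz.png

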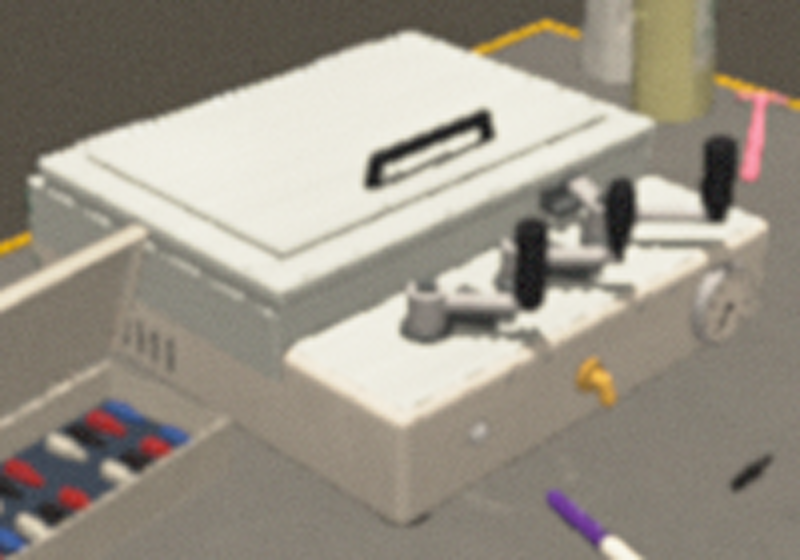

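```bash
cat > fit.py <<'E'
from h import *
from scipy.optimize import least_squares
T=pic('top');S=pic('scene')
def knob(y,r,th,z):
    a=np.pi/4-th  # angle from -x toward -y
    return [-.115-r*np.cos(a), y-r*np.sin(a), z]
def world(p,L):
    c,s=np.cos(p[2]),np.sin(p[2]); L=np.array(L)
    return np.array([p[0]+c*L[0]-s*L[1],p[1]+s*L[0]+c*L[1],L[2]])
obs=[]
tz=lambda u,v:(235+(u)/3.75-.4,155+v/3.75-.4)
sz=lambda u,v:(215+u/4-.4,205+v/4-.4)
def model(p):
    return [('T',tz(134,441),[-.115,.09,.107]),('T',tz(245,446),[-.115,.015,.107]),('T',tz(357,452),[-.115,-.06,.107]),
    ('T',tz(184,501),knob(.09,.055,p[3],.146)),('T',tz(300,504),knob(.015,.055,0,.146)),('T',tz(424,523),knob(-.06,.065,0,.146)),
    ('T',tz(37,510),[-.168,.16,.08]),('T',tz(495,535),[-.168,-.16,.08]),
    ('S',sz(402,522),[-.168,.16,0]),('S',sz(404,424),[-.168,.16,.08]),
    ('S',sz(530,226),knob(.09,.055,p[3],.146)),('S',sz(622,186),knob(.015,.055,0,.146)),('S',sz(720,144),knob(-.06,.065,0,.146))]
def res(p): return np.array([proj(T if c=='T' else S,world(p,L))[0]-np.array(o) for c,o,L in model(p)]).ravel()
r=least_squares(res,[.59,0,0,.2],loss='soft_l1')
p=r.x; print(p.round(4)); print(r.fun.reshape(-1,2).round(1).tolist() if 0 else res(p).reshape(-1,2).round(1).tolist())
np.save('pose.npy',p)
for n,y,l in [('heater',.09,.055),('vent',.015,.055),('clamp',-.06,.065)]:
    print(n,world(p,[-.115,y,.1]).round(4),world(p,knob(y,l,p[3] if n=='heater' else 0,.127)).round(4),world(p,knob(y,l,1.57,.127)).round(4))
E
python3 fit.py
```

```text
[ 0.6007 -0.0093 -0.0481  0.0315]
[[0.0, -0.9], [0.0, -0.5], [-0.2, -0.4], [-0.2, -0.6], [-0.1, -0.1], [0.1, -0.5], [-1.8, 0.3], [0.4, 0.6], [0.0, 7.8], [0.1, -0.4], [1.0, 0.3], [0.4, -0.8], [0.7, -0.0]]
heater [0.4902 0.0862 0.1   ] [0.4483 0.0505 0.127 ] [0.4532 0.1269 0.127 ]
vent [0.4866 0.0113 0.1   ] [ 0.4459 -0.0257  0.127 ] [0.4496 0.052  0.127 ]
clamp [ 0.483  -0.0636  0.1   ] [ 0.4349 -0.1073  0.127 ] [ 0.4392 -0.0156  0.127 ]
```

```bash
cat > to.py <<'E'
# usage: to.py x y z  -> remaining shift in tool axes (units) and turn to the wanted attitude: yaw (tool x heading), tilt
import sys; from h import *
def go(t,yaw=-.048,tilt=0.,hold=False):
    o=robot.get_obs(); A=R.from_quat(o['tool_rot'])
    want=R.from_euler('z',yaw)*R.from_euler('y',-tilt)*R.from_euler('x',np.pi)
    p=np.array(o['position'])+(A.as_matrix()[:,2]*robot.hold_point_z if hold else 0)
    d=np.array(t)-p
    print('p',p.round(4),'t',o['time'].__round__(2),'w',round(o['grip_width'],4),'F',o['ft_force'].round(1),'q',o['q'].round(2))
    print('shift units',(A.inv().apply(d)/.04).round(3),'turn units',(np.degrees((A.inv()*want).as_rotvec())/5).round(2),'shift after turn',(want.inv().apply(d)/.04).round(3))
if __name__=='__main__':
    a=list(map(float,sys.argv[1:])); go(a[:3],*a[3:])
E
python3 -m crank '0 0 .97 .5 -1 0 0; 0 0 .97 .5 -1 0 0; 0 0 .97 .5 -1 0 0; 0 0 .97 .5 -1 0 0; 0 0 0 .5 -1 0 0'; python3 to.py .4483 .0505 .22
```

```text
time: 1.62
position: [0.2565, -0.3878, 0.2221]
tool_rot: [1.0, -0.031, 0.001, 0.002]
ft_force: [1.1, -0.3, -0.1]
grip_width: 0.0468
p [ 0.2565 -0.3878  0.2221] t 1.62 w 0.0468 F [ 1.1 -0.3 -0.1] q [-1.23  0.31  1.82 -0.    1.    0.41]
shift units [ 4.1060e+00 -1.1234e+01  5.0000e-03] turn units [ 0.06 -0.02 -0.16] shift after turn [  4.264 -11.175   0.053]
```

```bash
python3 -m crank '0 0 -.15 .8 -1 0 0; 0 0 0 .7 -1 0 0; 0 0 0 .5 -1 0 0; 0 0 0 .4 -1 0 0; 0 0 0 .4 -1 0 0'; python3 -m crank '0 0 0 .4 -1 0 0; 0 0 0 .4 -1 0 0; 0 0 0 .4 -1 0 0; 0 0 0 .4 -1 0 0; 0 0 0 0.4 -1 0 0' | head -1; python3 to.py .4483 .0505 .16
```

```text
time: 2.25
position: [0.3831, -0.1888, 0.2227]
tool_rot: [1.0, -0.025, 0.003, 0.004]
ft_force: [-0.0, -0.6, 0.4]
grip_width: 0.0434
time: 2.88
p [0.477  0.0131 0.2229] t 2.88 w 0.0438 F [ 0.5 -0.8  0.3] q [-0.2   0.33  1.8  -0.01  1.    1.43]
shift units [-0.78  -0.914  1.555] turn units [ 0.12 -0.12 -0.03] shift after turn [-0.76  -0.899  1.573]
```

```bash
python3 -m crank '.12 -.12 0 -.76 -.9 0 0; 0 0 0 0 0 0 0'|head -1; python3 to.py .4483 .0505 .16; python3 - <<'E'
from h import *
p=pic('scene','s1.png'); cv2.imwrite('pics/s1z.png',cv2.resize(p['img'][165:345,215:415,::-1],(660,594)))
p=pic('top'); cv2.imwrite('pics/t1z.png',cv2.resize(p['img'][205:345,215:415,::-1],(800,560)))
E
```

```text
time: 3.12
p [0.4492 0.0542 0.2224] t 3.12 w 0.0435 F [ 0.7 -0.3  0.3] q [-0.13  0.3   1.85  0.    0.99  1.49]
shift units [-0.02   0.094  1.56 ] turn units [-0.01 -0.02  0.02] shift after turn [-0.017  0.093  1.561]
```

View pics/s1z.png

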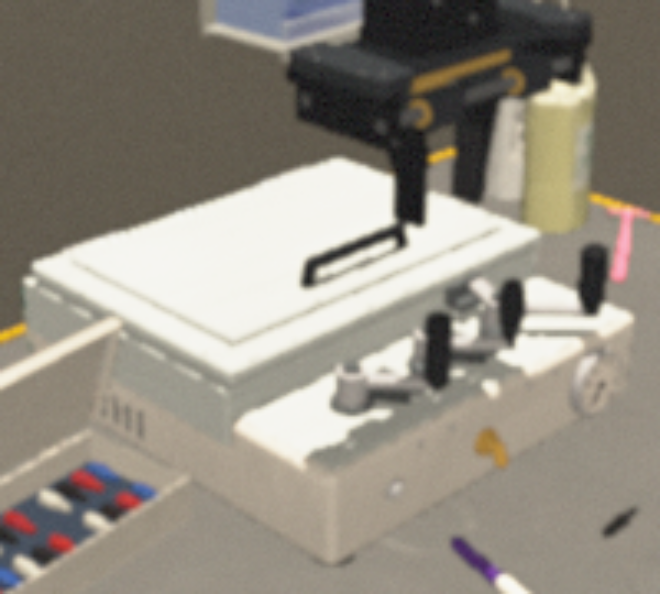

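The gripper hovers above the heater knob (437,350 in the crop), with the fingers either side of it. Descending now.

```bash
python3 -m crank '0 0 0 -.02 .09 .9 0; 0 0 0 0 0 .9 0; 0 0 0 0 0 .7 0; 0 0 0 0 0 .2 0' 12; python3 to.py .4483 .0505 .11;
```

```text
time: 3.72
position: [0.4597, 0.0434, 0.1147]
tool_rot: [1.0, -0.027, 0.01, 0.002]
ft_force: [-0.6, 0.3, 0.8]
grip_width: 0.0436
p [0.4597 0.0434 0.1147] t 3.73 w 0.0436 F [-0.6  0.3  0.8] q [-0.15  0.49  1.95 -0.    0.68  1.48]
shift units [-0.296 -0.162  0.112] turn units [ 0.03 -0.22 -0.07] shift after turn [-0.293 -0.164  0.118]
```

```bash
python3 -m crank '0 0 0 0 0 0 1;0 0 0 0 0 0 1;0 0 0 0 0 0 1;0 0 0 0 0 0 1' 12; python3 to.py .4483 .0505 .11;
```

```text
time: 4.22
position: [0.4626, 0.0466, 0.1161]
tool_rot: [0.999, -0.032, 0.013, -0.003]
ft_force: [2.0, 11.6, -11.1]
grip_width: 0.015
p [0.4626 0.0466 0.1161] t 4.22 w 0.015 F [  2.   11.6 -11.1] q [-0.15  0.49  1.95  0.01  0.68  1.48]
shift units [-0.367 -0.072  0.145] turn units [-0.07 -0.3  -0.19] shift after turn [-0.362 -0.079  0.154]
```

The x drifted by 14 mm during the descent, so the grip closed off the post's axis. I'll open, correct and regrip.

```bash
python3 -m crank '0 0 0 0 0 0 0;0 0 0 0 0 0 0;0 -.25 0 -.36 -.1 .05 0;0 0 0 0 0 0 0' 12; python3 to.py .4483 .0505 .11;
```

```text
time: 4.72
position: [0.4483, 0.0522, 0.1155]
tool_rot: [0.999, -0.032, 0.003, -0.003]
ft_force: [0.4, 0.8, -0.3]
grip_width: 0.0414
p [0.4483 0.0522 0.1155] t 4.72 w 0.0414 F [ 0.4  0.8 -0.3] q [-0.14  0.48  1.97  0.01  0.69  1.49]
shift units [0.003 0.043 0.137] turn units [-0.07 -0.07 -0.17] shift after turn [0.003 0.042 0.137]
```

```bash
python3 -m crank '0 0 0 0 0 0.1 1;0 0 0 0 0 0 1;0 0 0 0 0 0 1;0 0 0 0 0 0 1' 12; python3 to.py .4483 .0505 .11;python3 - <<'E'
from h import *
p=pic('scene','s2.png'); cv2.imwrite('pics/s2z.png',cv2.resize(p['img'][165:345,215:415,::-1],(660,594)))
E
```

```text
time: 5.22
position: [0.4462, 0.0503, 0.1112]
tool_rot: [1.0, -0.03, 0.0, -0.001]
ft_force: [-1.7, -1.7, 2.0]
grip_width: 0.0173
p [0.4462 0.0503 0.1112] t 5.22 w 0.0173 F [-1.7 -1.7  2. ] q [-0.14  0.49  1.97  0.    0.68  1.49]
shift units [ 0.053 -0.008  0.03 ] turn units [-0.02 -0.01 -0.14] shift after turn [ 0.053 -0.007  0.03 ]
```

View pics/s2z.png

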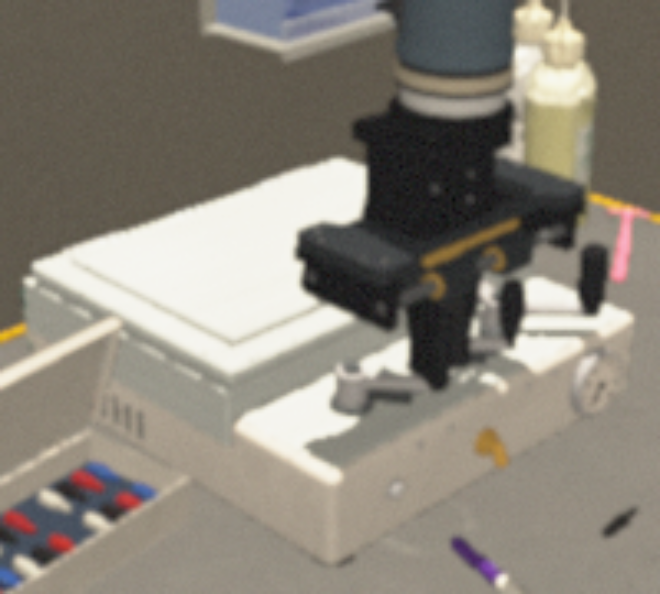

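Firm grip on the post (17.3 mm). Now the arc.

```bash
cat > ang.py <<'E'
import sys; from h import *
p=np.load('pose.npy'); n=sys.argv[1]; y={'h':.09,'v':.015,'c':-.06}[n]; r=.065 if n=='c' else .055
o=robot.get_obs(); d=np.array(o['position'])+R.from_quat(o['tool_rot']).as_matrix()[:,2]*robot.hold_point_z-[p[0],p[1],0]
c,s=np.cos(p[2]),np.sin(p[2]); L=np.array([c*d[0]+s*d[1]+.115,-s*d[0]+c*d[1]-y])
a=np.arctan2(-L[1],-L[0]); th=np.pi/4-a
print('th',th.round(3),'r',np.hypot(*L).round(4),'z',o['position'][2].round(4),'w',o['grip_width'].round(4),'F',o['ft_force'].round(1),'t',round(o['time'],2))
for dt in [.15,.3,.5,.7]:
    t2=min(th+dt,float(sys.argv[2]) if len(sys.argv)>2 else 1.62); a2=np.pi/4-t2; g=np.array([-r*np.cos(a2),-r*np.sin(a2)])-L
    A=R.from_quat(o['tool_rot']); W=np.array([c*g[0]-s*g[1],s*g[0]+c*g[1],.111-o['position'][2]])
    print(round(t2,2),(A.inv().apply(W)/.04).round(3))
E
python3 ang.py h; python3 -m crank '0 0 0 -.14 -.17 0 1;0 0 0 -.11 -.18 0 1;0 0 0 -.08 -.2 0 1;0 0 0 -.05 -.21 0 1;0 0 0 -.02 -.22 0 1' 12; python3 ang.py h
```

```text
time: 5.9
position: [0.4279, 0.0856, 0.1111]
tool_rot: [1.0, -0.03, -0.005, 0.003]
ft_force: [-3.7, -5.4, 3.5]
grip_width: 0.0174Traceback (most recent call last):
  File "ang.py", line 6, in <module>
    print('th',th.round(3),'r',np.hypot(*L).round(4),'z',o['position'][2].round(4),'w',o['grip_width'].round(4),'F',o['ft_force'].round(1),'t',round(o['time'],2))
                                                                                       ^^^^^^^^^^^^^^^^^^^^^
AttributeError: 'float' object has no attribute 'round'
Traceback (most recent call last):
  File "ang.py", line 6, in <module>
    print('th',th.round(3),'r',np.hypot(*L).round(4),'z',o['position'][2].round(4),'w',o['grip_width'].round(4),'F',o['ft_force'].round(1),'t',round(o['time'],2))
                                                                                       ^^^^^^^^^^^^^^^^^^^^^
AttributeError: 'float' object has no attribute 'round'
```

```bash
sed -i "s/o\['grip_width'\].round(4)/round(o['grip_width'],4)/" ang.py; python3 ang.py h
```

```text
th 0.73 r 0.0622 z 0.1111 w 0.0174 F [-3.7 -5.4  3.5] t 5.9
0.88 [ 0.18  -0.218 -0.   ]
1.03 [ 0.213 -0.422 -0.002]
1.23 [ 0.302 -0.681 -0.005]
1.43 [ 0.442 -0.917 -0.008]
```

```bash
python3 -m crank '0 0 0 .1 -.21 0 1;0 0 0 .08 -.22 0 1;0 0 0 .08 -.22 0 1;0 0 0 .13 -.2 0 1;0 0 0 .15 -.18 0 1' 12|head -1; python3 ang.py h 1.65
```

```text
time: 6.52
th 1.396 r 0.0617 z 0.1104 w 0.0174 F [-3.7 -3.5  6.1] t 6.53
1.55 [ 0.267 -0.066 -0.025]
1.65 [ 0.37  -0.166 -0.03 ]
1.65 [ 0.37  -0.166 -0.03 ]
1.65 [ 0.37  -0.166 -0.03 ]
```

```bash
python3 -m crank '0 0 0 .15 -.18 0 1;0 0 0 .16 -.18 0 1;0 0 0 .15 -.15 0 1;0 0 0 0.1 -.1 0 1' 12|head -1; python3 ang.py h 1.65; python3 - <<'E'
from h import *
p=pic('scene','s3.png'); cv2.imwrite('pics/s3z.png',cv2.resize(p['img'][165:345,215:415,::-1],(660,594)))
E
```

```text
time: 7.02
th 1.474 r 0.0637 z 0.1098 w 0.0214 F [ -6.2 -23.1  10.5] t 7.03
1.62 [ 0.308 -0.005 -0.057]
1.65 [ 0.334 -0.028 -0.06 ]
1.65 [ 0.334 -0.028 -0.06 ]
1.65 [ 0.334 -0.028 -0.06 ]
```

View pics/s3z.png

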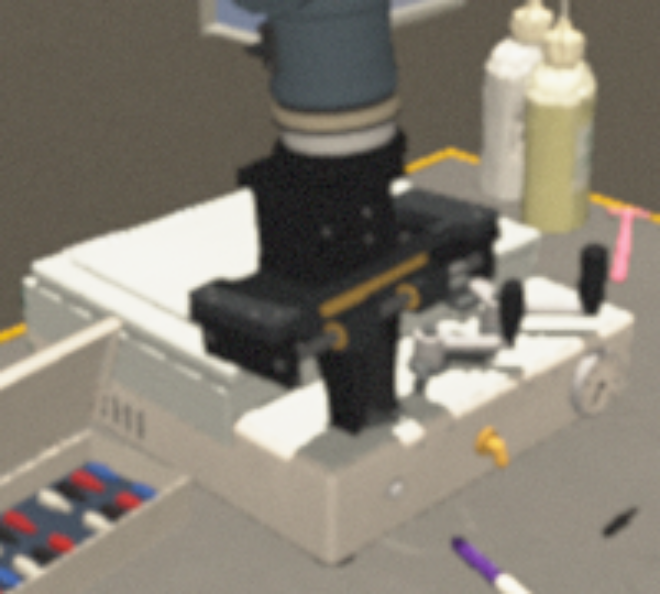

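```bash
python3 -m crank '0 0 0 .2 0 0 1;0 0 0 .15 -.05 0 1' 20|head -1; python3 ang.py h 1.65; python3 -m crank '0 0 0 0 0 0 0;0 0 0 0 0 0 0;0 0 0 0 0 -1 0;0 0 0 0 0 -1 0;0 0 0 0 1 0 0'|head -1;python3 to.py .4459 -.0257 .22
```

```text
time: 7.32
th 1.445 r 0.0618 z 0.1101 w 0.0179 F [-8.8 -6.4 15. ] t 7.33
1.59 [ 0.269 -0.044 -0.059]
1.65 [ 0.325 -0.094 -0.069]
1.65 [ 0.325 -0.094 -0.069]
1.65 [ 0.325 -0.094 -0.069]
time: 7.95
p [0.4512 0.092  0.1935] t 7.95 w 0.0431 F [ 0.9 -0.1 -0.7] q [-0.    0.4   1.78 -0.07  1.08  1.64]
shift units [-0.082  2.981 -0.47 ] turn units [0.72 1.31 0.1 ] shift after turn [ 0.008  2.945 -0.661]
```

```bash
python3 -m crank '.36 .65 .05 0 .7 -.6 0;.36 .65 .05 0 .8 0 0;0 0 0 0 .8 0 0;0 0 0 0 .7 0 0; 0 0 0 0 0 0 0'|head -1;python3 to.py .4459 -.0257 .22;python3 - <<'E'
from h import *
p=pic('scene','s4.png'); cv2.imwrite('pics/s4z.png',cv2.resize(p['img'][165:345,215:415,::-1],(660,594)))
p=pic('top','t4.png')
E
```

```text
time: 8.57
p [ 0.4538 -0.0308  0.222 ] t 8.57 w 0.0437 F [ 0.9  0.5 -0.4] q [-0.32  0.29  1.85  0.01  0.98  1.3 ]
shift units [-0.205 -0.117  0.047] turn units [-0.02 -0.16 -0.02] shift after turn [-0.204 -0.117  0.05 ]
```

View pics/s4z.png

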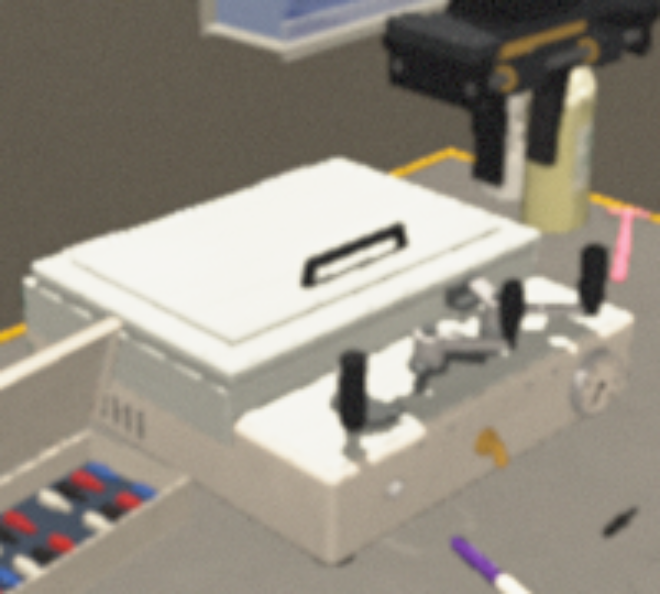

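View pics/t4.png

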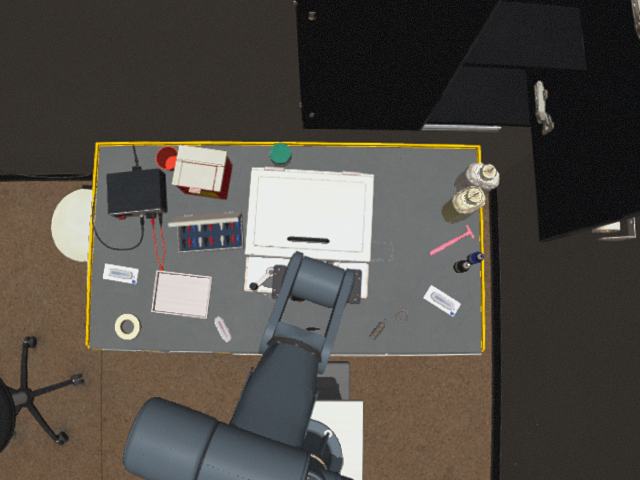

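The heater knob now sits front left (352,390 in the scene crop; 254,287 in the top view). I'll estimate its angle.

```bash
cat > kth.py <<'E'
# compare measured dark-knob blob with the model at several angles
import sys; from h import *
pose=np.load('pose.npy'); n=sys.argv[1]; y={'h':.09,'v':.015,'c':-.06}[n]; r=.065 if n=='c' else .055
def kw(t,z):
    a=np.pi/4-t; L=[-.115-r*np.cos(a),y-r*np.sin(a)]; c,s=np.cos(pose[2]),np.sin(pose[2])
    return [pose[0]+c*L[0]-s*L[1],pose[1]+s*L[0]+c*L[1],z]
for cam,z in [('top',.146),('scene',.126)]:
    p=pic(cam); ts=[0,1.2,1.3,1.4,1.5,1.57,1.65]; u=proj(p,[kw(t,z) for t in ts]); g=p['img'].max(2)
    m=(g<60).astype(np.uint8); nl,lab,st,ce=cv2.connectedComponentsWithStats(m)
    q=u[5]; near=[(ce[i].round(1).tolist(),int(st[i,4])) for i in range(1,nl) if st[i,4]>8 and np.hypot(*(ce[i]-q))<25]
    print(cam,dict(zip(ts,u.round(1).tolist())),'blobs',near)
E
python3 kth.py h
```

```text
top {0: [284.0, 287.1], 1.2: [258.9, 290.3], 1.3: [257.0, 289.2], 1.4: [255.2, 287.9], 1.5: [253.5, 286.4], 1.57: [252.4, 285.3], 1.65: [251.3, 283.9]} blobs [([253.7, 286.4], 23)]
scene {0: [347.6, 269.4], 1.2: [331.9, 281.3], 1.3: [329.3, 281.7], 1.4: [326.6, 281.9], 1.5: [323.9, 282.1], 1.57: [322.0, 282.1], 1.65: [319.8, 282.0]} blobs [([321.4, 283.5], 138)]
```

Heater at about 1.5 to 1.57. On to the vent.

```bash
python3 -m crank '0 -.16 0 -.2 -.12 .3 0; 0 0 0 -.05 0 .8 0; 0 0 0 -.05 0 .7 0; 0 0 0 0 0 0 0'|head -1;python3 to.py .4459 -.0257 .11
```

```text
time: 9.28
p [ 0.4391 -0.0184  0.1464] t 9.28 w 0.0436 F [ 0.3 -0.1  0.9] q [-0.3   0.41  1.96  0.    0.78  1.31]
shift units [0.182 0.179 0.908] turn units [-0.04  0.06  0.09] shift after turn [0.179 0.174 0.909]
```

```bash
python3 -m crank '0 0 0 .18 .17 .2 0; 0 0 0 0 0 .7 0; 0 0 0 0 0 0 0'|head -1;python3 to.py .4459 -.0257 .11
```

```text
time: 9.65
p [ 0.4491 -0.0259  0.1108] t 9.65 w 0.0435 F [-0.   0.7 -0.6] q [-0.31  0.49  1.97  0.    0.68  1.3 ]
shift units [-0.081 -0.002  0.02 ] turn units [-0.02  0.    0.12] shift after turn [-0.081 -0.002  0.02 ]
```

```bash
python3 -m crank '0 0 0 -.08 0 0 1;0 0 0 0 0 0 1;0 0 0 0 0 0 1;0 0 0 0 0 0 1' 20|head -1;python3 ang.py v 1.65
```

```text
time: 10.15
th -0.041 r 0.0543 z 0.1135 w 0.0173 F [-0.4 -2.  -6. ] t 10.15
0.11 [-0.151 -0.14   0.061]
0.26 [-0.266 -0.311  0.061]
0.46 [-0.377 -0.562  0.06 ]
0.66 [-0.435 -0.83   0.059]
```

```bash
python3 -m crank '0 0 0 -.13 -.17 0 1;0 0 0 -.1 -.18 0 1;0 0 0 -.07 -.2 0 1;0 0 0 -.03 -.21 0 1;0 0 0 0 -.22 0 1' 20|head -1; python3 ang.py v
```

```text
time: 10.78
th 0.648 r 0.0583 z 0.1132 w 0.0175 F [-5.9 -7.3  4.9] t 10.78
0.8 [ 0.072 -0.216  0.051]
0.95 [ 0.093 -0.421  0.048]
1.15 [ 0.169 -0.685  0.044]
1.35 [ 0.295 -0.929  0.039]
```

```bash
python3 -m crank '0 0 0 .06 -.21 0 1;0 0 0 .07 -.22 0 1;0 0 0 .08 -.22 0 1;0 0 0 .13 -.2 0 1;0 0 0 .15 -.18 0 1' 20|head -1; python3 ang.py v 1.65
```

```text
time: 11.4
th 1.32 r 0.0602 z 0.1128 w 0.0172 F [-5.3 -4.7  6.1] t 11.4
1.47 [ 0.234 -0.099  0.034]
1.62 [ 0.378 -0.246  0.026]
1.65 [ 0.409 -0.273  0.024]
1.65 [ 0.409 -0.273  0.024]
```

```bash
python3 -m crank '0 0 0 .17 -.18 0 1;0 0 0 .18 -.16 0 1;0 0 0 .18 -.14 0 1;0 0 0 .18 -.1 0 1' 20|head -1; python3 ang.py v 1.65;  python3 -m crank '0 0 0 0 0 0 0;0 0 0 0 0 0 0;0 0 0 0 0 -1 0;0 0 0 0 0 -1 0;0 0 0 0 1 -.8 0'|head -1;python3 to.py .4349 -.1073 .22
```

```text
time: 11.9
th 1.47 r 0.0604 z 0.1127 w 0.0178 F [-13.9 -16.2  16.9] t 11.9
1.62 [ 0.252 -0.056  0.015]
1.65 [ 0.283 -0.082  0.011]
1.65 [ 0.283 -0.082  0.011]
1.65 [ 0.283 -0.082  0.011]
time: 12.52
p [0.4487 0.0185 0.2273] t 12.53 w 0.0436 F [ 0.7 -0.6 -0.3] q [-0.16  0.33  1.78 -0.07  1.12  1.45]
shift units [-0.288  3.133  0.376] turn units [0.62 1.14 0.44] shift after turn [-0.194  3.157  0.182]
```

```bash
python3 -m crank '.31 .57 .22 -.05 .7 0 0;.31 .57 .22 -.05 .8 0 0;0 0 0 -.05 .8 0 0;0 0 0 -.05 .8 0 0; 0 0 0 0 0 0 0'|head -1;python3 to.py .4349 -.1073 .22;python3 kth.py v; python3 kth.py h; python3 - <<'E'
from h import *
p=pic('scene','s5.png'); cv2.imwrite('pics/s5z.png',cv2.resize(p['img'][165:345,215:415,::-1],(660,594)))
E
```

```text
time: 13.15
p [ 0.4427 -0.1089  0.2343] t 13.15 w 0.0431 F [0.6 0.8 0.2] q [-0.49  0.28  1.84  0.01  1.01  1.12]
shift units [-0.203 -0.03   0.354] turn units [-0.   -0.24  0.  ] shift after turn [-0.196 -0.03   0.358]
top {0: [314.5, 288.9], 1.2: [289.4, 292.1], 1.3: [287.4, 291.0], 1.4: [285.6, 289.7], 1.5: [284.0, 288.2], 1.57: [282.9, 287.1], 1.65: [281.7, 285.7]} blobs [([283.4, 287.7], 29)]
scene {0: [369.9, 258.3], 1.2: [356.0, 269.1], 1.3: [353.6, 269.5], 1.4: [351.2, 269.7], 1.5: [348.6, 269.8], 1.57: [346.8, 269.8], 1.65: [344.7, 269.8]} blobs [([346.3, 270.4], 95)]
top {0: [284.0, 287.1], 1.2: [258.9, 290.3], 1.3: [257.0, 289.2], 1.4: [255.2, 287.9], 1.5: [253.5, 286.4], 1.57: [252.4, 285.3], 1.65: [251.3, 283.9]} blobs [([253.7, 286.4], 21)]
scene {0: [347.6, 269.4], 1.2: [331.9, 281.3], 1.3: [329.3, 281.7], 1.4: [326.6, 281.9], 1.5: [323.9, 282.1], 1.57: [322.0, 282.1], 1.65: [319.8, 282.0]} blobs [([321.5, 283.3], 146)]
```

View pics/s5z.png

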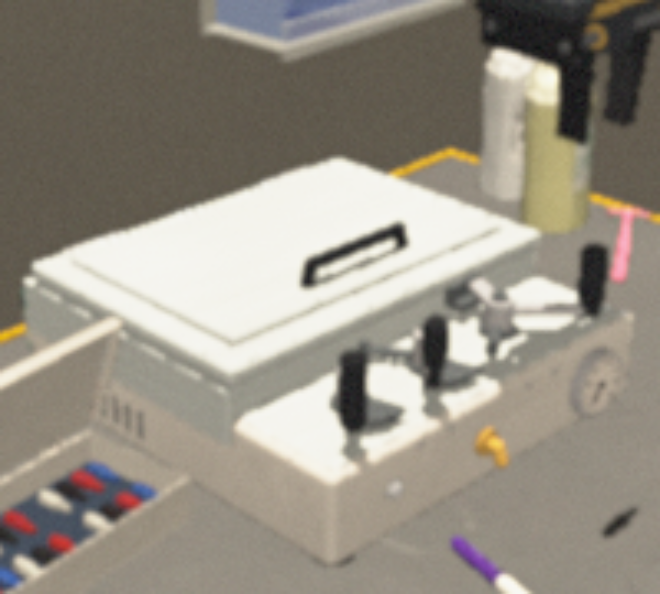

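Heater and vent are both over (about 1.5 to 1.57), knobs at (352,390) and (433,352) in the crop, and the lid is still down. Now the clamp.

```bash
python3 -m crank '0 -.24 0 -.18 -.03 .4 0; 0 0 0 0 0 .8 0; 0 0 0 0 0 .8 0; 0 0 0 0 0 .3 0;0 0 0 0 0 0 0'|head -1;python3 to.py .4349 -.1073 .11
```

```text
time: 14.02
p [ 0.4324 -0.0999  0.1361] t 14.03 w 0.0436 F [ 0.1  0.2 -0.4] q [-0.48  0.44  1.95 -0.    0.76  1.13]
shift units [0.076 0.185 0.651] turn units [-0.03  0.11  0.12] shift after turn [0.072 0.182 0.652]
```

```bash
python3 -m crank '0 0 .1 .05 .18 .2 0; 0 0 0 0 0 .42 0; 0 0 0 0 0 0 0'|head -1;python3 to.py .4349 -.1073 .11
```

```text
time: 14.4
p [ 0.4349 -0.1077  0.1107] t 14.4 w 0.0435 F [ 0.9 -0.3 -0. ] q [-0.49  0.49  1.97 -0.    0.69  1.13]
shift units [ 0.    -0.011  0.017] turn units [-0.02  0.09  0.03] shift after turn [ 0.    -0.011  0.017]
```

```bash
python3 -m crank '0 0 0 0 0 0 1;0 0 0 0 0 0 1;0 0 0 0 0 0 1;0 0 0 0 0 0 1' 25|head -1;python3 ang.py c 1.65;python3 -m crank '0 0 0 -.16 -.2 0 1;0 0 0 -.12 -.22 0 1;0 0 0 -.09 -.23 0 1;0 0 0 -.04 -.25 0 1;0 0 0 0 -.26 0 1' 25|head -1; python3 ang.py c
```

```text
time: 14.9
th -0.03 r 0.0649 z 0.1123 w 0.0176 F [ 0.9 -0.9 -4. ] t 14.9
0.12 [-0.165 -0.179  0.033]
0.27 [-0.3   -0.381  0.033]
0.47 [-0.43  -0.679  0.034]
0.67 [-0.499 -0.996  0.034]
time: 15.52
th 0.624 r 0.0687 z 0.112 w 0.0176 F [-8.2 -9.8  6.6] t 15.53
0.77 [ 0.073 -0.257  0.018]
0.92 [ 0.091 -0.5    0.013]
1.12 [ 0.171 -0.814  0.005]
1.32 [ 0.312 -1.106 -0.003]
```

```bash
python3 -m crank '0 0 0 .06 -.25 0 1;0 0 0 .07 -.26 0 1;0 0 0 .09 -.26 0 1;0 0 0 .14 -.24 0 1;0 0 0 .18 -.22 0 1' 25|head -1; python3 ang.py c 1.65
```

```text
time: 16.15
th 1.325 r 0.0707 z 0.1115 w 0.0175 F [-6.7 -6.   8.5] t 16.15
1.48 [ 0.264 -0.123 -0.002]
1.63 [ 0.435 -0.296 -0.015]
1.65 [ 0.465 -0.322 -0.017]
1.65 [ 0.465 -0.322 -0.017]
```

```bash
python3 -m crank '0 0 0 .19 -.2 0 1;0 0 0 .2 -.18 0 1;0 0 0 .2 -.16 0 1;0 0 0 .2 -.1 0 1' 25|head -1; python3 ang.py c 1.65;  python3 -m crank '0 0 0 0 0 0 0;0 0 0 0 0 0 0;0 0 0 0 0 -1 0;0 0 0 0 0 -1 0;0 0 0 -.5 0 -.8 0'|head -1;python3 to.py .40 -.01 .24
```

```text
time: 16.65
th 1.479 r 0.071 z 0.1115 w 0.0177 F [-17.1 -18.9  18.1] t 16.65
1.63 [ 0.286 -0.069 -0.022]
1.65 [ 0.313 -0.091 -0.027]
1.65 [ 0.313 -0.091 -0.027]
1.65 [ 0.313 -0.091 -0.027]
time: 17.27
p [ 0.4203 -0.0097  0.2262] t 17.27 w 0.0433 F [-0.4  0.3 -0. ] q [-0.23  0.3   1.84 -0.09  1.1   1.4 ]
shift units [-0.544  0.032 -0.283] turn units [0.67 1.3  0.4 ] shift after turn [-0.508  0.032 -0.344]
```

```bash
python3 -m crank '.33 .65 .2 0 .8 -.2 0;.33 .65 .2 0 1 0 0;0 0 0 0 1 0 0;0 0 0 0 1 0 0; 0 0 0 0 1 0 -.3'|head -1; python3 -m crank '0 0 0 0 1 0 0;0 0 0 0 1 0 0;0 0 0 -.2 1 0 0;0 0 0 -.2 1 0 0; 0 0 0 -.2 .5 0 -.3'|head -1;python3 to.py .4349 -.1073 .22;for n in h v c; do python3 kth.py $n;done; python3 - <<'E'
from h import *
p=pic('scene','s6.png'); cv2.imwrite('pics/s6z.png',cv2.resize(p['img'][165:345,215:415,::-1],(660,594)))
for n in ['grip_center','tweezers_center','stem_center','tip_center','lid']: find(p,n)
p=pic('top','t6.png'); cv2.imwrite('pics/t6z.png',cv2.resize(p['img'][155:315,235:395,::-1],(600,600)))
for n in ['grip_center','tweezers_center','stem_center','tip_center','lid']: find(p,n)
E
```

```text
time: 17.9
time: 18.52
p [ 0.3899 -0.3861  0.2408] t 18.52 w 0.0481 F [-0.1  0.7  0.2] q [-0.99  0.4   1.62  0.02  1.11  0.6 ]
shift units [ 0.856 -7.007  0.529] turn units [ 0.02 -0.27  0.13] shift after turn [ 0.79  -7.016  0.52 ]
top {0: [284.0, 287.1], 1.2: [258.9, 290.3], 1.3: [257.0, 289.2], 1.4: [255.2, 287.9], 1.5: [253.5, 286.4], 1.57: [252.4, 285.3], 1.65: [251.3, 283.9]} blobs []
scene {0: [347.6, 269.4], 1.2: [331.9, 281.3], 1.3: [329.3, 281.7], 1.4: [326.6, 281.9], 1.5: [323.9, 282.1], 1.57: [322.0, 282.1], 1.65: [319.8, 282.0]} blobs [([321.5, 283.3], 146)]
top {0: [314.5, 288.9], 1.2: [289.4, 292.1], 1.3: [287.4, 291.0], 1.4: [285.6, 289.7], 1.5: [284.0, 288.2], 1.57: [282.9, 287.1], 1.65: [281.7, 285.7]} blobs [([283.5, 287.9], 24)]
scene {0: [369.9, 258.3], 1.2: [356.0, 269.1], 1.3: [353.6, 269.5], 1.4: [351.2, 269.7], 1.5: [348.6, 269.8], 1.57: [346.8, 269.8], 1.65: [344.7, 269.8]} blobs [([368.9, 261.6], 133), ([346.3, 270.2], 100)]
top {0: [347.7, 293.6], 1.2: [318.1, 297.5], 1.3: [315.8, 296.2], 1.4: [313.6, 294.6], 1.5: [311.6, 292.9], 1.57: [310.4, 291.6], 1.65: [309.0, 289.9]} blobs []
scene {0: [394.5, 248.4], 1.2: [380.1, 260.0], 1.3: [377.4, 260.4], 1.4: [374.6, 260.7], 1.5: [371.7, 260.8], 1.57: [369.7, 260.8], 1.65: [367.3, 260.7]} blobs [([369.0, 261.6], 131)]
grip_center 0.46 [ 0.6268 -0.0943  0.0764]
tweezers_center 0.68 [0.6367 0.0132 0.0679]
tweezers_center 0.26 [0.4507 0.0445 0.0997]
stem_center 0.47 [ 0.6324 -0.0403  0.0651]
lid 0.38 [ 0.6555 -0.3869  0.1018]
grip_center 0.49 [ 0.6234 -0.1049  0.0818]
stem_center 0.63 [ 0.6279 -0.0448  0.0695]
tip_center 0.26 [ 0.4694 -0.0592  0.1088]
lid 0.67 [ 0.6704 -0.0141  0.2587]
```

View pics/s6z.png

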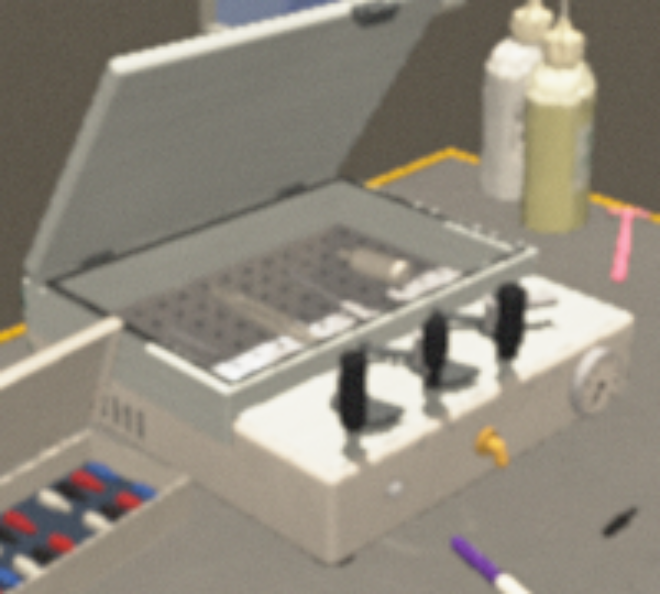

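View pics/t6z.png

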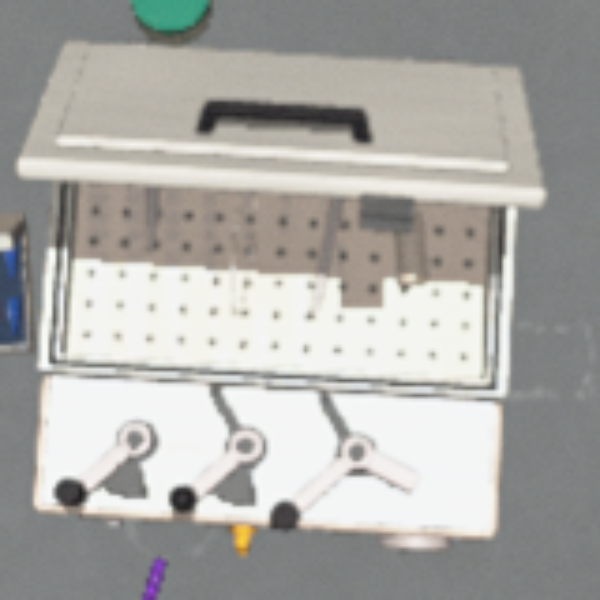

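The lid is up and all three levers are over. The grip lies in the rightmost lane: about (375,263) in the scene crop and (410,255) in the top crop, where the lid partly hides it. I'll zoom on it.

```bash
python3 - <<'E'
import cv2
a=cv2.imread('pics/t6.png')[195:245,325:375]; b=cv2.imread('pics/s6.png')[230:265,300:360]
a=cv2.resize(a,(400,400),interpolation=cv2.INTER_CUBIC); cv2.imwrite('pics/a6.png',a)
b=cv2.resize(b,(720,420),interpolation=cv2.INTER_CUBIC); cv2.imwrite('pics/b6.png',b)
E
```

```text
(no output)
```

View pics/a6.png

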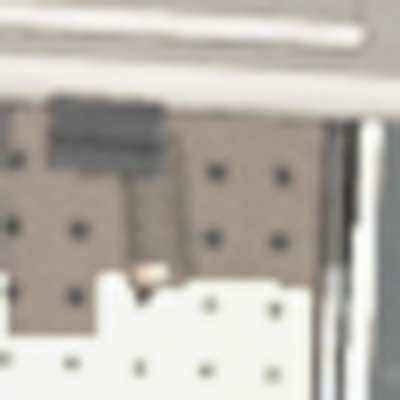

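View pics/b6.png

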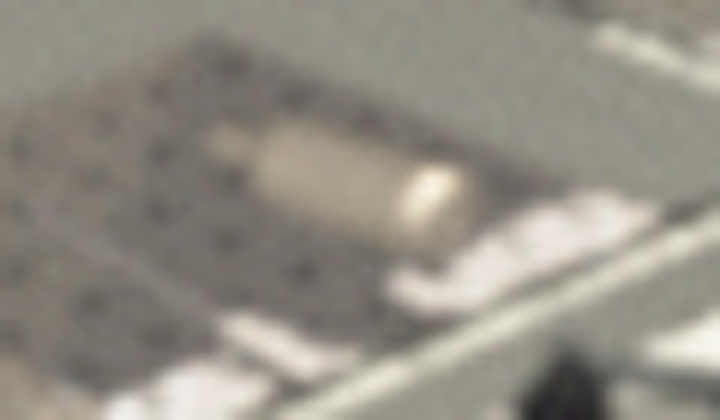

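```bash
python3 - <<'E'
from h import *
pose=np.load('pose.npy')
def loc(X):
    d=X[:2]-pose[:2]; c,s=np.cos(pose[2]),np.sin(pose[2]); return np.array([c*d[0]+s*d[1],-s*d[0]+c*d[1]])
T=pic('top');S=pic('scene')
for nm,p,pts,o,k in [('S',S,[(215,140),(265,160),(445,205)],(300,230),12),('T',T,[(153,180),(161,275)],(325,195),8)]:
    for u in pts:
        X=unproj(p,(o[0]+u[0]/k-.4,o[1]+u[1]/k-.4),.0725); print(nm,u,X.round(4),loc(X).round(4))
E
```

```text
S (215, 140) [ 0.6672 -0.0976  0.0725] [ 0.0706 -0.085 ]
S (265, 160) [ 0.6521 -0.0975  0.0725] [ 0.0556 -0.0857]
S (445, 205) [ 0.6085 -0.1075  0.0725] [ 0.0125 -0.0978]
T (153, 180) [ 0.6357 -0.101   0.0725] [ 0.0393 -0.0899]
T (161, 275) [ 0.6043 -0.1036  0.0725] [ 0.0082 -0.0941]
```

```bash
python3 -m crank '0 -1 -.5 0 -.5 0 0;0 -1 -.5 0 -.5 0 0;0 -1 -.5 0 -.5 0 0;0 -1 -.5 0 -.5 0 0;0 -1 0 0 -.5 0 0' 30|head -1;  python3 to.py .564 -.11 .205 .12 .436; python3 - <<'E'
from h import *
pose=np.load('pose.npy')
T=pic('top','t7.png')
for z in (.25,.28): print(unproj(T,(325+105/8-.4,195+170/8-.4),z).round(3)-np.append(pose[:2],0).round(3))
cv2.imwrite('pics/t7d.png',cv2.resize(T['img'][230:350,100:260,::-1],(800,600)))
find(T,'dish'); S=pic('scene'); find(S,'dish')
E
```

```text
time: 20.15
p [ 0.3837 -0.2851  0.2426] t 20.15 w 0.0437 F [ 0.3  0.2 -0.4] q [-0.69  0.47  1.56 -0.29  1.43  0.83]
shift units [ 5.03  -3.709 -1.143] turn units [-0.28  9.85  0.17] shift after turn [ 4.134 -3.806  2.963]
[ 0.01  -0.068  0.25 ]
[ 0.006 -0.067  0.28 ]
dish 0.71 [0.4291 0.3358 0.0025]
dish 0.84 [0.4346 0.3381 0.0057]
```

View pics/t7d.png

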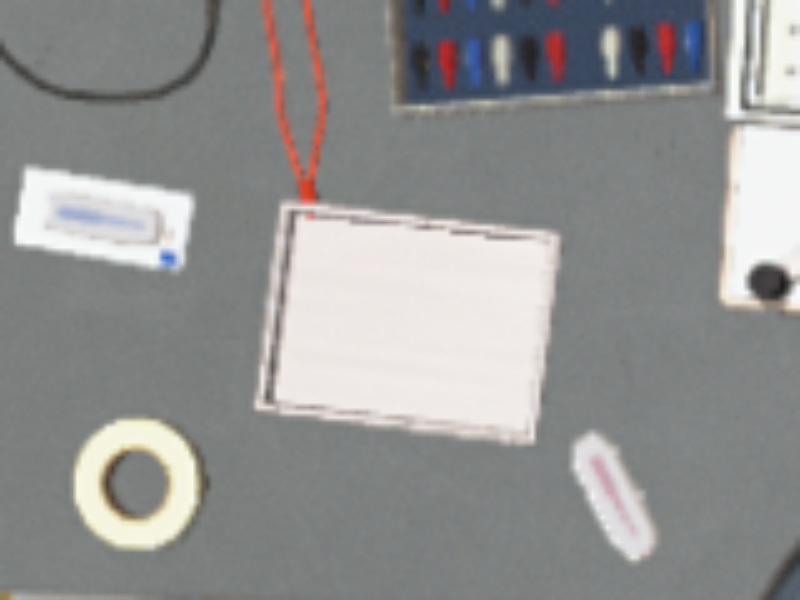

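I tilted with the wrong sign, so I'll reverse it. The dish is clear: centre about (.43,.337), yaw about -0.1.

```bash
python3 -m crank '0 1 0 0 0 0 0;0 1 0 0 -.3 0 0;0 1 0 0 -.4 0 0;0 1 0 0 -.4 0 0;0 1 0 0 -.4 0 0'|head -1;python3 -m crank '0 1 0 0 -.4 0 0;0 1 0 0 -.4 0 0;0 1 0 0 -.4 0 0;0 1 0 0 -.4 0 0;0 1 0 0 -.4 0 0'|head -1; python3 to.py .564 -.11 .205 .12 .436
```

```text
time: 20.98
time: 21.6
p [ 0.3649 -0.1591  0.2499] t 21.6 w 0.0432 F [-0.2  0.3 -0.4] q [-1.07  0.06  2.22  0.67  0.78 -0.09]
shift units [ 3.953 -0.644  3.392] turn units [ 0.06 -0.65 -0.01] shift after turn [ 4.139 -0.624  3.166]
```

```bash
python3 -m crank '0 -.6 0 .6 -.13 .5 0;0 0 0 .6 -.13 .5 0;0 0 0 .6 -.13 .5 0;0 0 0 .6 -.13 .5 0;0 0 0 .6 -.1 .4 0'|head -1; python3 to.py .564 -.11 .205 .12 .436
```

```text
time: 22.22
p [ 0.5105 -0.1302  0.2174] t 22.23 w 0.0434 F [-0.5 -0.3  0.3] q [-0.63  0.29  2.    0.53  0.56  0.44]
shift units [ 1.113 -0.389  0.865] turn units [ 0.32 -0.09 -0.24] shift after turn [ 1.128 -0.342  0.866]
```

```bash
python3 -m crank '.3 -.1 -.2 .6 -.17 .4 0;0 0 0 .53 -.17 .4 0;0 0 0 0 0 0 0'|head -1; python3 to.py .627 -.1022 .069 .12 .436;python3 - <<'E'
from h import *
p=pic('scene','s8.png'); cv2.imwrite('pics/s8z.png',cv2.resize(p['img'][145:325,215:415,::-1],(660,594)))
T=pic('top');cv2.imwrite('pics/t8z.png',cv2.resize(T['img'][155:315,235:395,::-1],(600,600)))
E
```

```text
time: 22.6
p [ 0.567  -0.1159  0.2091] t 22.6 w 0.0434 F [-1.1 -0.4 -0.4] q [-0.53  0.37  1.89  0.48  0.57  0.56]
shift units [-0.108 -0.192  3.821] turn units [ 0.1  -0.05 -0.05] shift after turn [-0.092 -0.16   3.822]
```

View pics/s8z.png

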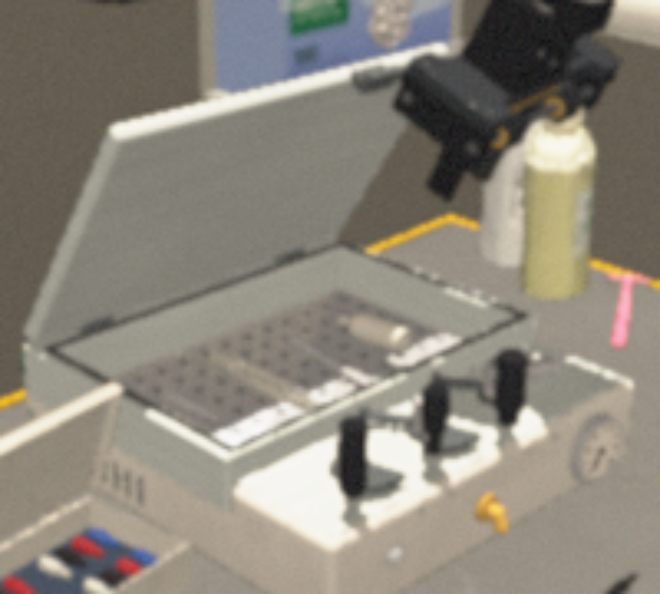

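View pics/t8z.png

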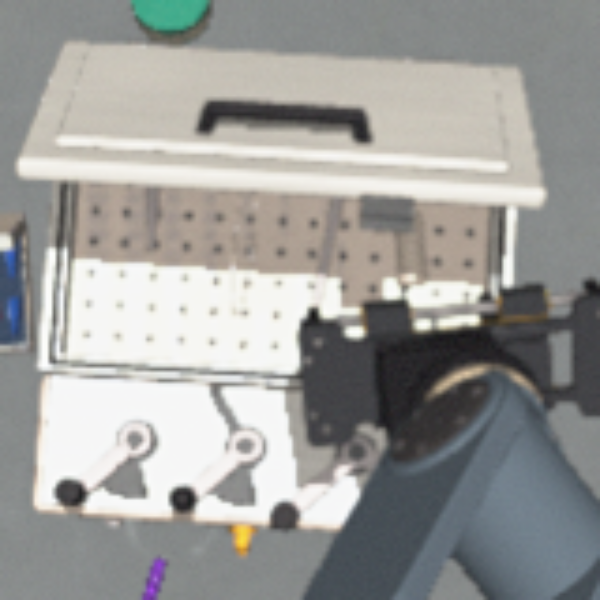

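The fingers are lined up over the grip, parallel to it and well clear of the lid and its tongue (388,212 in the top crop). Descending in stages.

```bash
python3 -m crank '.1 0 0 -.1 -.18 .6 0;0 0 0 0 0 .6 0;0 0 0 0 0 .6 0;0 0 0 0 0 .6 0;0 0 0 0 0 0 0'|head -1; python3 to.py .627 -.1022 .069 .12 .436
```

```text
time: 23.32
p [ 0.5981 -0.1101  0.1216] t 23.32 w 0.0434 F [ 0.3 -0.2 -0.1] q [-0.49  0.56  1.9   0.67  0.39  0.39]
shift units [ 0.107 -0.12   1.505] turn units [ 0.07 -0.06 -0.13] shift after turn [ 0.116 -0.109  1.505]
```

```bash
python3 -m crank '0 0 -.1 .11 -.12 .4 0;0 0 0 0 0 .5 0;0 0 0 0 0 .3 0;0 0 0 0 0 0 0'|head -1; python3 to.py .627 -.1022 .069 .12 .436;python3 - <<'E'
from h import *
p=pic('scene','s9.png'); cv2.imwrite('pics/s9z.png',cv2.resize(p['img'][165:275,285:395,::-1],(600,600),interpolation=cv2.INTER_CUBIC))
E
```

```text
time: 23.82
p [ 0.6232 -0.104   0.0816] t 23.82 w 0.0432 F [ 0.4  0.2 -0.3] q [-0.45  0.65  1.86  0.77  0.33  0.3 ]
shift units [-0.044 -0.037  0.327] turn units [ 0.11 -0.1  -0.03] shift after turn [-0.041 -0.034  0.327]
```

View pics/s9z.png

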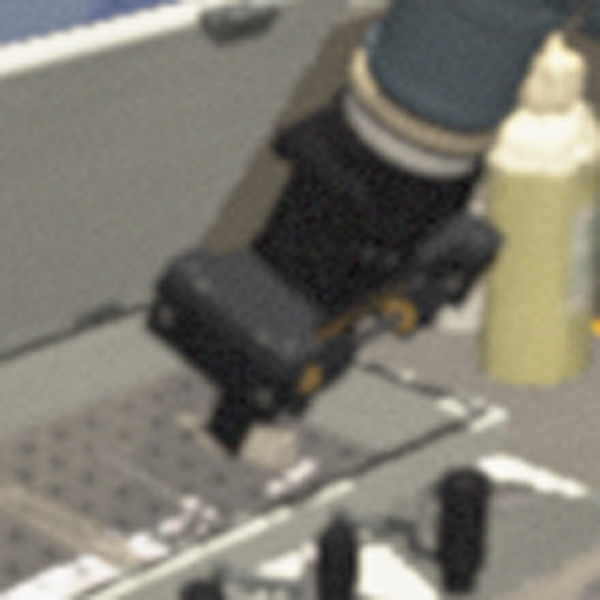

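The left finger (232,425) stands beside the thick part of the grip (272,442). Going down the last 12 mm and closing.

```bash
python3 -m crank '0 0 0 -.04 -.03 .3 0;0 0 0 0 0 .03 0;0 0 0 0 0 0 0'|head -1; python3 to.py .627 -.1022 .069 .12 .436;
```

```text
time: 24.25
p [ 0.6277 -0.1028  0.0713] t 24.25 w 0.0433 F [-0.2  0.1  0.4] q [-0.45  0.67  1.86  0.82  0.31  0.26]
shift units [-0.039 -0.017  0.044] turn units [ 0.13 -0.13 -0.02] shift after turn [-0.038 -0.016  0.045]
```

```bash
python3 -m crank '0 0 0 0 0 .08 0;0 0 0 0 0 0 1;0 0 0 0 0 0 1;0 0 0 0 0 0 1;0 0 0 0 0 0 1' 25|head -1; python3 to.py .627 -.1022 .069 .12 .436;python3 -m crank '0 0 0 0 0 0 1;0 0 0 0 0 -.3 1;0 0 0 0 0 -.3 1;0 0 0 0 0 0 1' 25|head -1; python3 to.py .627 -.1022 .069 .12 .436; python3 - <<'E'
from h import *
p=pic('scene','s10.png'); cv2.imwrite('pics/s10z.png',cv2.resize(p['img'][165:275,285:395,::-1],(600,600),interpolation=cv2.INTER_CUBIC))
E
```

```text
time: 24.88
p [ 0.6294 -0.1029  0.0696] t 24.88 w 0.021 F [ 0.9 -0.2 -0.2] q [-0.45  0.68  1.86  0.83  0.31  0.25]
shift units [-0.058 -0.026 -0.013] turn units [ 0.14 -0.15 -0.02] shift after turn [-0.058 -0.026 -0.012]
time: 25.38
p [ 0.618  -0.1039  0.0927] t 25.38 w 0.021 F [-0.6  0.3 -1. ] q [-0.46  0.63  1.88  0.76  0.34  0.31]
shift units [-0.051 -0.022  0.633] turn units [ 0.14 -0.15 -0.02] shift after turn [-0.043 -0.014  0.634]
```

View pics/s10z.png

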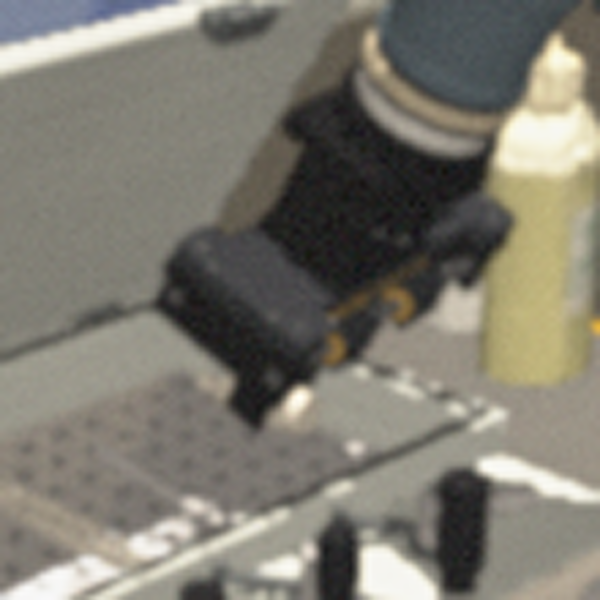

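The grip is held (21 mm) and clear of the tray floor. Withdrawing along the tool axis.

```bash
python3 -m crank '0 0 0 0 0 -.5 1;0 0 0 0 0 -.6 1;0 0 0 0 0 -.6 1;0 0 0 0 0 -.6 1;0 0 0 0 0 -.6 1' 35|head -1; python3 to.py .48 .1 .2 .12 .436
```

```text
time: 26.05
p [ 0.5657 -0.1081  0.1976] t 26.05 w 0.0208 F [-0.1 -0.4 -0. ] q [-0.52  0.39  1.91  0.51  0.53  0.53]
shift units [-1.348 -5.411 -0.753] turn units [ 0.11 -0.1  -0.03] shift after turn [-1.338 -5.422 -0.689]
```

```bash
python3 -m crank '.1 -.1 0 -.5 -.3 -.3 1;0 0 0 -.5 -.5 -.3 1;0 0 0 -.3 -.7 -.2 1;0 0 0 0 -.8 0 1;0 0 0 0 -.8 0 1'|head -1;python3 -m crank '0 0 0 0 -.8 0 1;0 0 0 0 -.8 0 1;0 0 0 0 -.8 0 1;0 0 0 0 -.8 0 1;0 0 0 0 -.8 0 1'|head -1; python3 to.py .42 .34 .12 .12 .436
```

```text
time: 26.68
time: 27.3
p [0.4706 0.1715 0.2067] t 27.3 w 0.0206 F [ 0.5 -1.3 -0.3] q [ 0.13  0.28  2.07 -0.04  0.35  1.63]
shift units [-1.643 -4.33   1.61 ] turn units [ 0.08 -0.06 -0.1 ] shift after turn [-1.597 -4.333  1.648]
```

```bash
python3 -m crank '0 0 0 -.1 -.8 0 1;0 0 0 -.3 -.8 .1 1;0 0 0 -.3 -.8 .1 1;0 0 0 -.3 -.8 .2 1;0 0 0 -.2 -.7 .2 1'|head -1;python3 -m crank '0 0 0 -.1 -.3 .3 1;0 0 0 0 0 0 1'|head -1; python3 to.py .424 .337 .012 .12 .436; python3 - <<'E'
from h import *
p=pic('scene','s11.png'); cv2.imwrite('pics/s11z.png',cv2.resize(p['img'][200:420,140:360,::-1],(600,600),interpolation=cv2.INTER_CUBIC))
E
```

```text
time: 27.92
time: 28.18
p [0.4187 0.343  0.1506] t 28.18 w 0.0208 F [ 0.4  0.2 -0.7] q [ 0.59  0.46  1.99 -0.62  0.35  2.6 ]
shift units [-1.384  0.158  3.18 ] turn units [ 0.05 -0.09 -0.07] shift after turn [-1.36   0.165  3.19 ]
```

View pics/s11z.png

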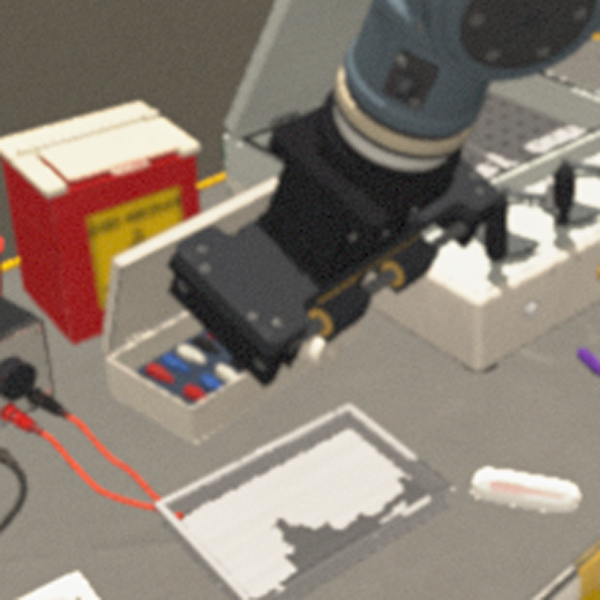

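Joint 6 is close to its limit, so I'll yaw the tool by about 0.4 rad first (the dish has room).

```bash
python3 -m crank '.38 0 -.84 -.2 0 .1 1;.38 0 -.84 -.2 0 .1 1;.38 0 -.84 -.2 0 .1 1;.38 0 -.84 -.2 0 .1 1;.38 0 -.84 -.2 0 .1 1'|head -1; python3 to.py .424 .337 .012 .52 .436
```

```text
time: 28.85
p [0.3951 0.3345 0.1216] t 28.85 w 0.0208 F [-0.5 -0.1 -0.4] q [ 0.49  0.49  2.12 -0.12  0.09  1.7 ]
shift units [-0.571  0.263  2.763] turn units [ 0.25 -0.08 -0.38] shift after turn [-0.561  0.305  2.761]
```

Joint 5 is now near its singularity. Yawing further the same way puts joint 4 on its roomy side.

```bash
python3 to.py .415 .345 .05 .9 .436; python3 - <<'E'
from h import *
T=pic('top')
for z in (.0,.05): print(unproj(T,(100+400/5,230+110/5),z),unproj(T,(100+710/5,230+92/5),z))
E
python3 -m crank '.4 0 -.85 0 0 -.1 1;.4 0 -.85 0 0 0 1;.4 0 -.85 0 0 0 1;.4 0 -.85 0 0 0 1;.4 0 -.85 0 0 0 1'|head -1; python3 to.py .415 .345 .05 .9 .436
```

```text
p [0.3951 0.3345 0.1216] t 28.85 w 0.0208 F [-0.5 -0.1 -0.4] q [ 0.49  0.49  2.12 -0.12  0.09  1.7 ]
shift units [-0.26  -0.013  1.858] turn units [ 2.1  -0.07 -4.32] shift after turn [-0.29   0.226  1.839]
[0.5461025  0.34376964 0.        ] [0.55784891 0.17252719 0.        ]
[0.54172241 0.33211096 0.05      ] [0.5530918  0.16636488 0.05      ]
time: 29.52
p [0.3937 0.3311 0.1241] t 29.52 w 0.0205 F [-1.  -0.4 -0.5] q [0.39 0.48 2.13 0.87 0.19 0.37]
shift units [-0.209  0.103  1.946] turn units [ 0.74  0.05 -1.43] shift after turn [-0.235  0.201  1.935]
```

```bash
python3 -m crank '.37 0 -.71 -.1 .1 .3 1;.37 0 -.71 -.1 .1 .4 1;0 0 0 0 0 .4 1;0 0 0 0 0 .4 1;0 0 0 0 0 0 1'|head -1; python3 to.py .415 .345 .012 .9 .436
```

```text
time: 30.15
p [0.416  0.3373 0.0699] t 30.15 w 0.0204 F [ 0.3  0.3 -0.5] q [ 0.34  0.62  2.11  1.46  0.22 -0.4 ]
shift units [-0.495 -0.144  1.368] turn units [ 0.07 -0.04 -0.09] shift after turn [-0.489 -0.14   1.37 ]
```

```bash
python3 -m crank '0 0 0 -.16 0 .34 1;0 0 0 -.16 0 .34 1;0 0 0 -.16 0 .34 1;0 0 0 0 0 0 1'|head -1; python3 to.py .42 .336 .012 .9 .436;python3 - <<'E'
from h import *
p=pic('scene','s12.png'); cv2.imwrite('pics/s12z.png',cv2.resize(p['img'][220:440,140:360,::-1],(600,600),interpolation=cv2.INTER_CUBIC))
E
```

```text
time: 30.65
p [0.4181 0.3369 0.0281] t 30.65 w 0.0206 F [ 1.  -0.3  0.3] q [ 0.34  0.73  2.12  2.    0.25 -0.94]
shift units [-0.162  0.05   0.368] turn units [ 0.1  -0.1  -0.11] shift after turn [-0.159  0.051  0.369]
```

View pics/s12z.png

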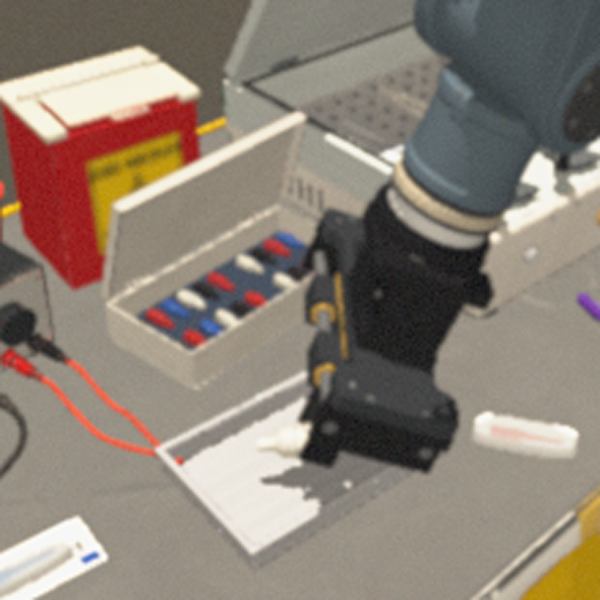

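The grip (narrow end at 275,440) is low over the dish and well inside its walls. Lowering the last 15 mm, watching the force.

```bash
python3 -m crank '0 0 0 -.07 .02 .16 1;0 0 0 -.05 0 .12 1;0 0 0 0 0 0 1'|head -1; python3 to.py .42 .336 .012 .9 .436
```

```text
time: 31.08
p [0.4207 0.3376 0.0199] t 31.07 w 0.0206 F [ 0.7 -0.  -0.5] q [ 0.34  0.75  2.12  2.09  0.26 -1.04]
shift units [-0.123  0.011  0.159] turn units [ 0.12 -0.18 -0.09] shift after turn [-0.121  0.012  0.161]
```

```bash
python3 -m crank '0 0 0 -.06 0 .1 1;0 0 0 -.05 0 .09 1;0 0 0 -.03 0 .05 1;0 0 0 0 0 0 1'|head -1; python3 to.py .42 .336 .012 .9 .436
```

```text
time: 31.58
p [0.4212 0.3375 0.0112] t 31.57 w 0.0205 F [-0.2  0.3 -0.8] q [ 0.34  0.78  2.13  2.18  0.28 -1.14]
shift units [-0.035  0.001 -0.038] turn units [ 0.13 -0.22 -0.08] shift after turn [-0.036  0.    -0.037]
```

```bash
python3 -m crank '0 0 0 -.02 0 .04 1;0 0 0 0 0 0 1'|head -1; python3 to.py .42 .336 .012 .9 .436;  python3 -m crank '0 0 0 0 0 0 .7;0 0 0 0 0 0 .5;0 0 0 0 0 0 .3;0 0 0 0 0 0 .2;0 0 0 0 0 0 .2' 10|head -1; python3 to.py .42 .336 .012 .9 .436
```

```text
time: 31.82
p [0.4213 0.3377 0.0109] t 31.82 w 0.0207 F [ 0.4  0.4 -0.5] q [ 0.34  0.78  2.13  2.19  0.28 -1.15]
shift units [-0.036  0.001 -0.049] turn units [ 0.14 -0.25 -0.09] shift after turn [-0.037 -0.    -0.049]
time: 32.45
p [0.4214 0.3379 0.0106] t 32.45 w 0.0343 F [ 0.6 -0.5 -0.1] q [ 0.34  0.78  2.13  2.19  0.28 -1.15]
shift units [-0.038  0.002 -0.058] turn units [ 0.13 -0.25 -0.08] shift after turn [-0.04   0.001 -0.057]
```

Released with 14 mm of clearance. Withdrawing along the tool axis.

```bash
python3 -m crank '0 0 0 0 0 -.3 .1;0 0 0 0 0 -.5 .1;0 0 0 0 0 -.7 .1;0 0 0 0 0 -.8 .1;0 0 0 0 0 -.8 .1'|head -1; python3 -m crank '0 0 0 -.4 0 -.4 .1;0 0 0 -.4 .3 -.3 .1;0 0 0 0 .6 -.1 .1;0 0 0 0 .8 0 .1;0 0 0 0 0 0 .1'|head -1; python3 to.py .42 .336 .012 .9 .436;python3 - <<'E'
from h import *
pose=np.load('pose.npy')
p=pic('scene','s13.png'); cv2.imwrite('pics/s13z.png',cv2.resize(p['img'][220:440,140:434,::-1],(800,599),interpolation=cv2.INTER_CUBIC))
for n in ['grip_center','dish','tweezers_center','stem_center','tip_center']: find(p,n)
p=pic('top','t13.png')
for n in ['grip_center','dish','bottle_soap']: find(p,n)
E
```

```text
time: 33.08
time: 33.7
p [0.4106 0.218  0.1389] t 33.7 w 0.0393 F [ 0.2  1.3 -0.2] q [ 0.01  0.42  2.23  1.09  0.39 -0.32]
shift units [ 0.792 -1.694  3.916] turn units [ 0.12 -0.26 -0.06] shift after turn [ 0.888 -1.65   3.914]
grip_center 0.75 [0.4217 0.3417 0.022 ]
grip_center 0.56 [ 0.4368 -0.0121  0.1133]
dish 0.8 [0.4361 0.3413 0.0066]
tweezers_center 0.45 [0.6378 0.0112 0.0698]
tweezers_center 0.22 [ 0.4411 -0.0099  0.1134]
tip_center 0.58 [0.648  0.0828 0.0669]
grip_center 0.53 [0.4226 0.3362 0.025 ]
grip_center 0.4 [0.4349 0.3378 0.0005]
dish 0.84 [ 0.4335  0.3378 -0.0014]
bottle_soap 0.68 [ 0.6582 -0.4037  0.1435]
```

View pics/s13z.png

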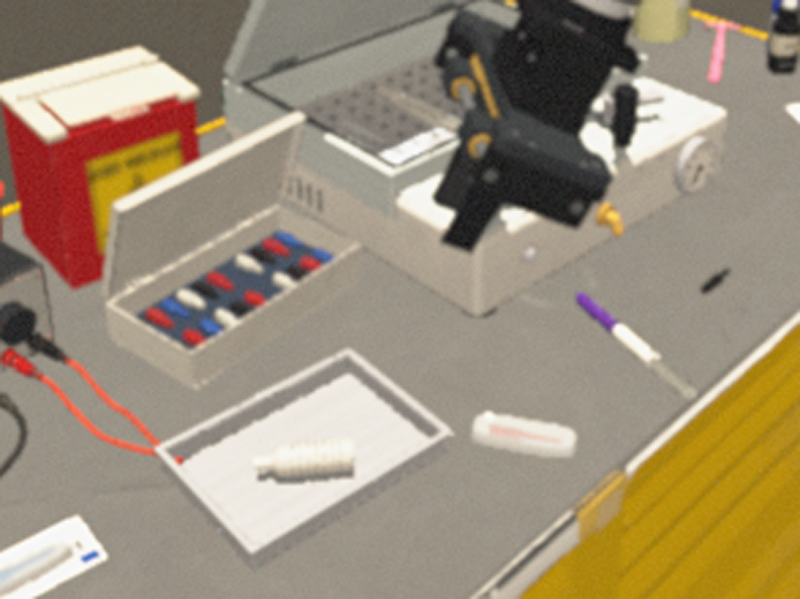

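View pics/t13.png

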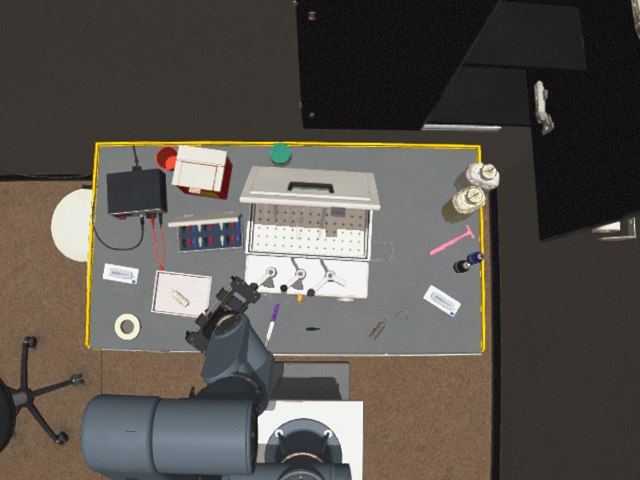

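The grip lies flat in the dish, centred at (300,460) in the scene crop. The gripper has come close to the heater knob, so I'll back it up and away before the final check.

```bash
python3 -m crank '0 0 0 0 -.3 -.5 .1;0 0 0 0 -.4 -.7 .1;0 0 0 0 -.3 -.7 .1;0 0 0 0 0 -.5 .1;0 0 0 0 0 0 .1'|head -1; python3 to.py .42 .336 .012 .9 .436; for n in h v c; do python3 kth.py $n; done; python3 - <<'E'
from h import *
p=pic('scene','s14.png'); cv2.imwrite('pics/s14z.png',cv2.resize(p['img'][165:345,215:415,::-1],(660,594)))
p=pic('top','t14.png'); cv2.imwrite('pics/t14z.png',cv2.resize(p['img'][155:315,145:395,::-1],(800,512)))
for n in ['grip_center','stem_center','tweezers_center','tip_center']: find(p,n)
E
```

```text
time: 34.83
p [0.3467 0.2124 0.2259] t 34.83 w 0.0392 F [-0.1 -0.6 -0.1] q [-0.01  0.11  2.25  0.66  0.59  0.14]
shift units [ 0.851 -0.511  6.365] turn units [ 0.04 -0.21 -0.02] shift after turn [ 0.969 -0.486  6.35 ]
top {0: [284.0, 287.1], 1.2: [258.9, 290.3], 1.3: [257.0, 289.2], 1.4: [255.2, 287.9], 1.5: [253.5, 286.4], 1.57: [252.4, 285.3], 1.65: [251.3, 283.9]} blobs [([255.4, 287.1], 9)]
scene {0: [347.6, 269.4], 1.2: [331.9, 281.3], 1.3: [329.3, 281.7], 1.4: [326.6, 281.9], 1.5: [323.9, 282.1], 1.57: [322.0, 282.1], 1.65: [319.8, 282.0]} blobs [([321.4, 283.2], 140)]
top {0: [314.5, 288.9], 1.2: [289.4, 292.1], 1.3: [287.4, 291.0], 1.4: [285.6, 289.7], 1.5: [284.0, 288.2], 1.57: [282.9, 287.1], 1.65: [281.7, 285.7]} blobs [([283.4, 288.0], 23)]
scene {0: [369.9, 258.3], 1.2: [356.0, 269.1], 1.3: [353.6, 269.5], 1.4: [351.2, 269.7], 1.5: [348.6, 269.8], 1.57: [346.8, 269.8], 1.65: [344.7, 269.8]} blobs [([363.6, 251.4], 2074)]
top {0: [347.7, 293.6], 1.2: [318.1, 297.5], 1.3: [315.8, 296.2], 1.4: [313.6, 294.6], 1.5: [311.6, 292.9], 1.57: [310.4, 291.6], 1.65: [309.0, 289.9]} blobs []
scene {0: [394.5, 248.4], 1.2: [380.1, 260.0], 1.3: [377.4, 260.4], 1.4: [374.6, 260.7], 1.5: [371.7, 260.8], 1.57: [369.7, 260.8], 1.65: [367.3, 260.7]} blobs [([363.5, 251.5], 2080)]
grip_center 0.57 [0.4224 0.335  0.0252]
grip_center 0.16 [ 0.5973 -0.0114  0.0827]
stem_center 0.52 [ 0.674  -0.0127  0.2566]
stem_center 0.42 [ 0.6255 -0.0433  0.0696]
tip_center 0.37 [0.6497 0.0785 0.0719]
```

View pics/s14z.png

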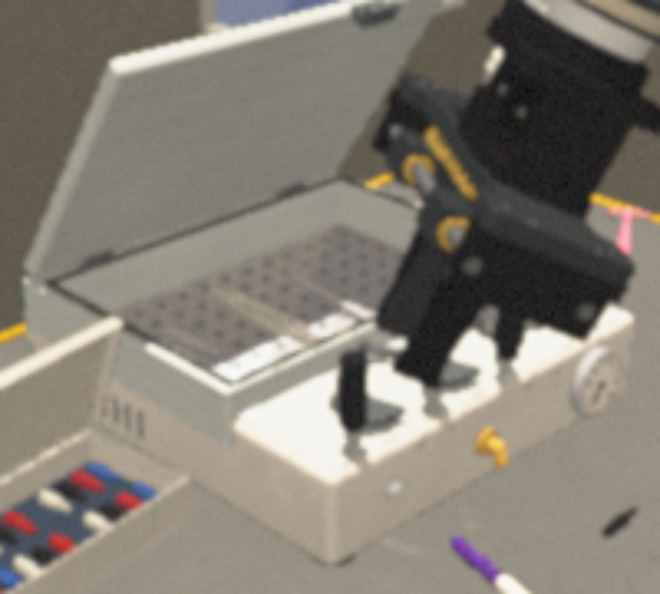

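View pics/t14z.png

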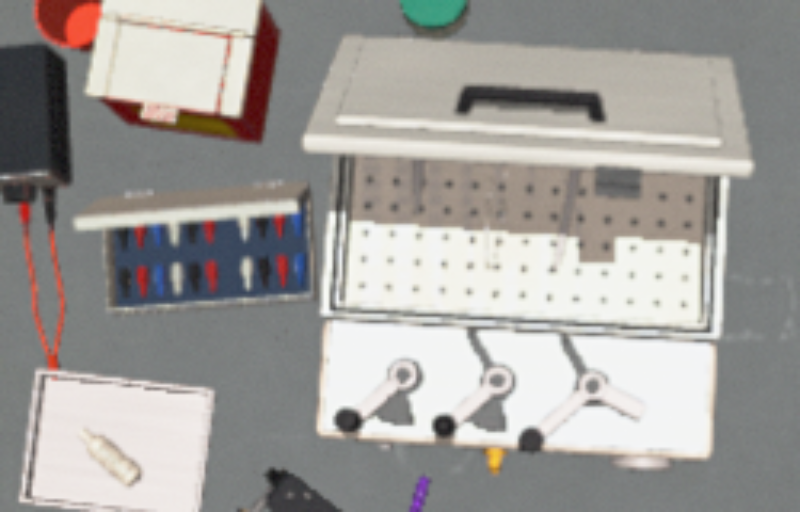

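The levers have not moved: the heater blob in the scene is at 321.4,283.2, against 321.5,283.3 before. The lid is up, the grip is in the dish at (110,457), the other instruments are in the tray and the gripper is free. Handing in.

```bash
python3 -c "
from rig import robot
print(robot.get_obs()['joint_velocities'].round(3)); print(robot.hand_in())"
```

```text
[ 0.    -0.004  0.002 -0.001  0.003 -0.001]
the job is handed in; nothing more can be done
None
```

I threw the heater, vent and clamp levers right over in order and the lid came up. I then took the knurled grip out of the tray with the tool tilted, laid it in the dish and handed in at about 35 s of the 67 s; no verdict was reported.

**What the last checks showed:**
- **Grip:** it lies flat in the dish, seen at about (0.422, 0.336) with the dish centre at about (0.433, 0.338). The wrist force was about zero when I released it.
- **Levers:** the scene camera puts the heater at about 1.57 rad. The vent and clamp were hidden by the gripper there in the last pictures; they read about 1.57 before the grip was taken and look unmoved from above. The top camera read the heater and vent nearer 1.45 to 1.5; I had no separate number for the clamp there.
- **Tray and bottle:** the trained networks last reported the tweezers, stem tube and tip in the tray. They missed single items in some pictures. The soap bottle was found at its original place.
- **Robot:** the arm was still and clear, with no contact force.

**What went wrong and was put right:**
- The first grip on the heater knob was off-centre, so I opened and gripped again.
- I first tilted the tool the wrong way before reaching for the tray.
- I had to turn the tool further over the dish to keep joints 5 and 6 off their limits.
- After the release the gripper came close to the heater knob. I backed it off, and the knob had not moved.

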